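Load the vial carrier into the warming box

TASK

Lift the vial carrier by its post off the green tray, tip it, feed its long end down through the opening of the warming box and in under the wide green cover, and lay it level inside. Then draw it back until its short end meets the hidden stop under the narrow cover, let it down flat on the box's floor, clear of the ridge, and let go. Do not force it against the box, and leave the other things on the bench where they are.

Things in the scene. Friction and masses are not known exactly. Their poses are not given: they have to be found in the camera images.
- carrier: Vial carrier, 0.28 kg: white plate 150 x 60 x 14 mm (x, y, z) with six vial caps (6 mm high) and an upright post. It starts level on the tray's floor. Origin: centre of the plate's underside; z up along the post; -x towards the LONG end (orange edge, lilac caps), +x towards the short end (red caps). Fed in long end first.
- carrier_long_end (a point): Middle of the lower edge of the carrier's long end (carrier x = -75 mm, z = 0).
- carrier_post (a point): Grip point on the post's axis (carrier x = +25, y = 0, z = 115 mm). The post is 14 mm square aluminium, topped by a 16 mm square black grip from 84 to 130 mm above the plate's underside; it stays above the covers when the carrier is seated.
- warmer: Warming box, fixed, level: white, outside 198 x 130 x 90 mm high (x, y, z). Origin: centre of its underside; -x is the dial end. Cavity: x -94 to +94 mm, y -36 to +36 mm, floor at z = 8 mm. Two green covers, z = 84 to 90 mm, roof its ends: the wide one x = -94 to -34 mm (dial end), the narrow one x = +62 to +94 mm. Inside the carrier points the same way as the box (x axes alike).
- warmer_opening (a point): Centre of the opening between the covers, at their top face (box x = +14, y = 0, z = 90 mm); the opening is 96 mm long (x -34 to +62) and 72 mm wide (y).
- warmer_floor (a point): Point on the cavity floor (box x = 0, y = 0, z = 8 mm). On the floor: a back stop 28 mm high under the narrow cover, a ridge 8 mm high, 14 mm long (x) under the wide one, both across the width, with 157 mm of flat floor between. They differ from box to box, together: stop face at x = +80 to +94 mm, not reported, to be found by touch. They do not yield below 40 N.
- tray: Green tray, fixed, 230 x 150 x 18 mm, walls 4 mm, floor 4 mm thick; origin at the centre of its underside. The carrier starts on its floor.
- bottle_purple: Bystander: white bottle, lilac cap, 64 mm across, 120 mm high, origin at centre of underside.
- bottle_amber: Bystander: amber jar, brown cap, 54 mm across, 90 mm high, origin at centre of underside.
- dish_a: Bystander: white porcelain dish, 90 mm across, 35 mm high, origin at centre of underside.
- dish_b: Bystander: white porcelain dish, 90 mm across, 35 mm high, origin at centre of underside.
- flask: Bystander: conical glass flask, 84 mm across, 104 mm high, origin at centre of underside.
- tube_rack: Bystander: white test-tube rack 70 x 180 x 136 mm (with tubes), origin at centre of underside.
- tube_clamp: Bystander: test-tube clamp, 180 mm long, 14 mm high, lying on the table, origin at its middle.
Things that resemble listed ones, but are neither listed nor needed, are in the scene too. What is shaped like the warmer but yellow is not meant.

How it is judged:
By the outcome, as a careful person would: the job done as asked, in the order asked, and still so for the second after the job is handed in, with the robot touching nothing.
It also fails if it takes over 48 s, if anything falls off the work surface, if the arm or the gripper's body presses on something with over 40 N, if the wrist force passes 120 N, or if a joint passes its speed limit or range.

ROBOT

A 6-joint arm with a two-finger parallel gripper is mounted at the origin on the work surface. World frame = base frame: x ahead of the robot, y to its left, z up, the work surface at z = 0. Lengths are in mm, angles in rad, forces in N, time in s.
With the tool pointing down it reaches from about 350 to 975 mm from the base axis. Payload 7.1 kg.
Tool frame: the origin (TCP) lies at the very end of the fingers, on their centre line; the grasp point (between the pads) lies 19 mm behind it (env.grasp_offset is the distance from the TCP to the grasp point, in mm); z points along the fingers, y is the direction in which the jaws open and shut (so a half turn about z gives the same grasp; the last joint's range is limited). The gripper opens to 88 mm and grips with 3 to 60 N. Pads are 20 mm wide; open, the fingers measure 115 mm over their backs; the gripper's body (75 mm by 178 mm) begins 61 mm behind the grasp point.
Start: joints at [-1.264, 0.423, 1.63, -0, 1.089, -0.019], TCP at [200.059, -592.099, 222.675] pointing down, gripper open.
Joint ranges: [-3, 3], [-0.9, 2.11], [0.09, 2.58], [-1.31, 4.45], [0.11, 2.69], [-2.54, 2.54]. Speed limits (rad/s): [2.39, 2.39, 3.01, 3.14, 3.14, 3.14].

INTERFACE

Orientations are given as a unit quaternion [x, y, z, w].
In Python, from rig import env gives the robot as it stands.
- The arm moves only by the tool arm_command, never from a script. Its argument "rows" is a list of rows, each a list of 5 numbers: the finger opening in mm, from 0 to 87.8, then the shift along the tool's x, y, z in mm, then the turn about the tool's z in rad. In form: [[fingers, dx, dy, dz, roll], ...]. A call has 1 to 12 rows; each row is the pose to reach, as a shift and turn from the pose commanded when the call began, along the tool's axes at that moment; what a row does not reach only later rows make up. A row lasts 1/12 s, in which the tool goes at most 41.7 mm and 7.16 degrees, less where a joint would pass 70% of its speed; a pose out of reach is approached as far as the arm can. A call with a gripper value outside its range is refused whole. The fingers move at their own pace and stop on an object; the grip force is fixed at half the most. Time passes only in rows, so rows that repeat a pose let the fingers close. It gives the time, the measured TCP pose, the force and the opening at its end, in the units of the state.
- env.state(): the state, without advancing time (a new reading comes with each control period).
- env.read_camera(name): name is "scene" or "top" or "wrist"; returns (picture, depth): 384x512x3 uint8, red, green, blue; 384x512 float32, mm along the optical axis (not along the pixel's ray), 0 where there is no reading.
- env.camera_params(name): a dict with "fx", "fy", "cx", "cy" (pixels), "dist_coeffs" ([k1, k2, p1, p2, k3] as OpenCV has them; the pictures are not rectified), "world_to_cam" (4x4, takes a point from world to camera coordinates). Camera axes: x right, y up, looking along -z (the intrinsics and any distortion apply to the point x, -y, -z); pixel columns grow to the right and rows downward; lengths in mm; the calibration is good to about 2 mm. A picture is of the moment at which its call begins: read the wrist's pose just before it. camera_params takes no time and is no camera call; for the wrist camera it gives the pose at the moment of the call.
- env.close_job(): hands the job in, once; it reports no verdict.
Trained networks look in the newest picture that a camera, given by its name, has taken for a name from the list of things; names that differ only in an ending like _2 or _b are one class to them, and where a whole thing is asked for, a point or a joint stands for the part that bears it (a point fixed in the world has none). Each returns a list of dicts, best first, with "confidence" (0 to 1); they miss things now and then, are a little off and sometimes report something else, mostly with a low value. They report only what shows in the picture. A call takes as long as a camera call. They do not tell look-alikes from the thing itself.
- env.trace(name, camera): "region" (384x512 bool, what is visible of it) and "pixel" ([column, row] in pixels, amid what is visible of it).
- env.landmark_of(name, camera): "pixel" ([column, row] in pixels: a listed point, or the origin of a listed thing).
The state is a dict: "time_s": time; "joint_positions": joint angles; "dq": joint speeds; "tau": joint torques, N m; "eef_pos": TCP position; "eef_rot": TCP orientation; "contact_force": force on the tool from outside, world axes, zero at the start; "moment": the same for the moment, N m; "grip_width": finger opening in mm.
Only numpy, scipy, OpenCV 4.12 (cv2) and the standard library are available. Lean on these libraries where they do the work, as an engineer would, in place of code of your own. Each camera call takes 0.05 s, during which the arm holds its last target.

## Working session

There is one attempt and no reset: what is moved stays moved. The work goes in short steps, Python scripts to look and compute and a tool call to move; the robot and the scene stay as the last step left them, time stands still between calls to the robot, and variables do not carry over. Pictures are saved under pics/ and viewed, and the job is handed in when it is done.

Besides the shell and the picture viewer there is one more tool, called after "Call:" as a command line: name --pt "numbers of a row" for each row, then --argument value for the rest. arm_command: Moves the arm, as the interface text tells. Its arguments: {"type":"object","properties":{"rows":{"type":"array"}},"required":["rows"]}

```bash
ls; mkdir -p pics; cat > h.py <<'E'
import numpy as np, cv2
from rig import env
from scipy.spatial.transform import Rotation as R
def save(n,img,box=None,s=1):
    if box: x0,y0,x1,y1=box; img=img[y0:y1,x0:x1]
    img=cv2.resize(img,None,fx=s,fy=s,interpolation=cv2.INTER_CUBIC)
    cv2.imwrite('pics/'+n,img[:,:,::-1])
def unproj(cam,uv,depth=None,z=None,P=None):
    P=P or env.camera_params(cam)
    K=np.array([[P['fx'],0,P['cx']],[0,P['fy'],P['cy']],[0,0,1]])
    n=cv2.undistortPoints(np.array(uv,float).reshape(-1,1,2),K,np.array(P['dist_coeffs'])).reshape(-1,2)
    T=np.linalg.inv(np.array(P['world_to_cam']))
    ray=np.c_[n[:,0],-n[:,1],-np.ones(len(n))]
    if z is None:
        c=ray*np.asarray(depth,float).reshape(-1,1); return c@T[:3,:3].T+T[:3,3]
    d=ray@T[:3,:3].T; o=T[:3,3]
    return o+d*((z-o[2])/d[:,2])[:,None]
def proj(cam,X,P=None):
    P=P or env.camera_params(cam)
    K=np.array([[P['fx'],0,P['cx']],[0,P['fy'],P['cy']],[0,0,1]])
    T=np.array(P['world_to_cam']); c=np.atleast_2d(X)@T[:3,:3].T+T[:3,3]
    c=c*[1,-1,-1]
    return cv2.projectPoints(c,np.zeros(3),np.zeros(3),K,np.array(P['dist_coeffs']))[0].reshape(-1,2)
E
python3 - <<'E'
from h import *
for c in ['top','scene']:
    im,d=env.read_camera(c); save(c+'0.png',im,s=1.5); np.save(c+'0_d.npy',d); np.save(c+'0_i.npy',im)
for n in ['carrier','warmer','tray','carrier_post','warmer_opening','carrier_long_end']:
    for c in ['top','scene']:
        print(n,c,[(np.round(a['pixel'],1),round(a['confidence'],2)) for a in env.landmark_of(n,c)][:4])
print(env.state(), env.grasp_offset)
E
```

```text
pics
carrier top [(array([318.7, 203.2]), 0.89)]
carrier scene [(array([215.6, 234.6]), 0.6)]
warmer top [(array([146.9, 286.3]), 0.69), (array([105.1, 233.1]), 0.27)]
warmer scene [(array([303.2, 161.2]), 0.85), (array([263.3, 107.2]), 0.84), (array([345.6, 212. ]), 0.54), (array([308.9, 154.6]), 0.53)]
tray top [(array([319.1, 207.1]), 0.92), (array([391.5, 257.3]), 0.38)]
tray scene [(array([211.7, 232.6]), 0.93)]
carrier_post top [(array([332.2, 191.5]), 0.92), (array([178.1, 187.5]), 0.25)]
carrier_post scene [(array([218.1, 223.4]), 0.84)]
warmer_opening top [(array([175.5, 182.1]), 0.96), (array([142.4, 288.8]), 0.85)]
warmer_opening scene [(array([308.4, 149.8]), 0.74), (array([262.1,  91.5]), 0.62)]
carrier_long_end top [(array([317.5, 231.9]), 0.69), (array([332.1, 192.3]), 0.52)]
carrier_long_end scene [(array([200.7, 221.4]), 0.93)]
{'time_s': 0.7, 'joint_positions': array([-1.26399772e+00,  4.23061696e-01,  1.62990806e+00, -1.43337372e-05,
        1.08856190e+00, -1.90383520e-02]), 'dq': array([-0.00117707,  0.00012655, -0.00073531,  0.00103014,  0.00014618,
       -0.00012419]), 'tau': array([ 2.94602041e-04, -5.44422841e+01, -2.74003851e+01,  6.46591955e-02,
        1.66508270e-02, -9.61145872e-06]), 'eef_pos': array([ 200.05978369, -592.10953414,  222.69582393]), 'eef_rot': array([ 9.86757573e-01,  1.62202006e-01, -1.91126143e-06,  3.10923628e-05]), 'contact_force': array([ 0.53944606, -0.2230992 ,  0.24002407]), 'moment': array([ 0.00370906,  0.01987423, -0.01848329]), 'grip_width': 87.71117258229333} 18.700000000000003
```

View pics/top0.png

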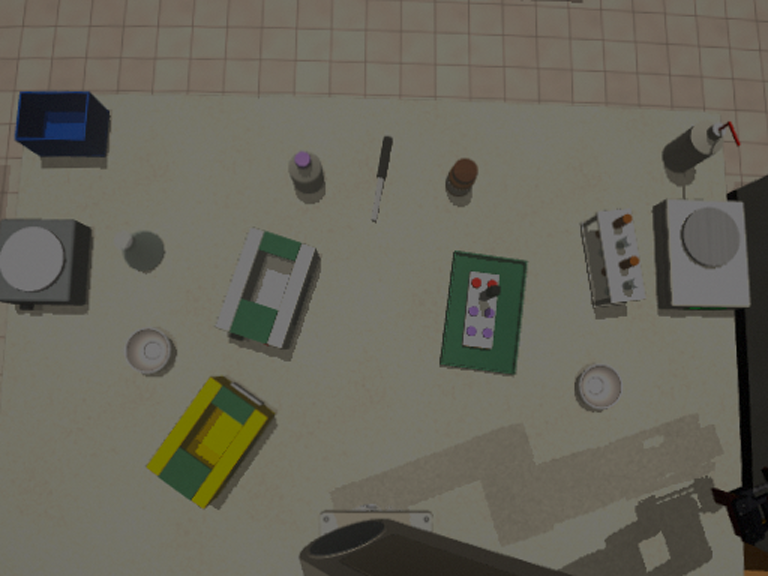

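View pics/scene0.png

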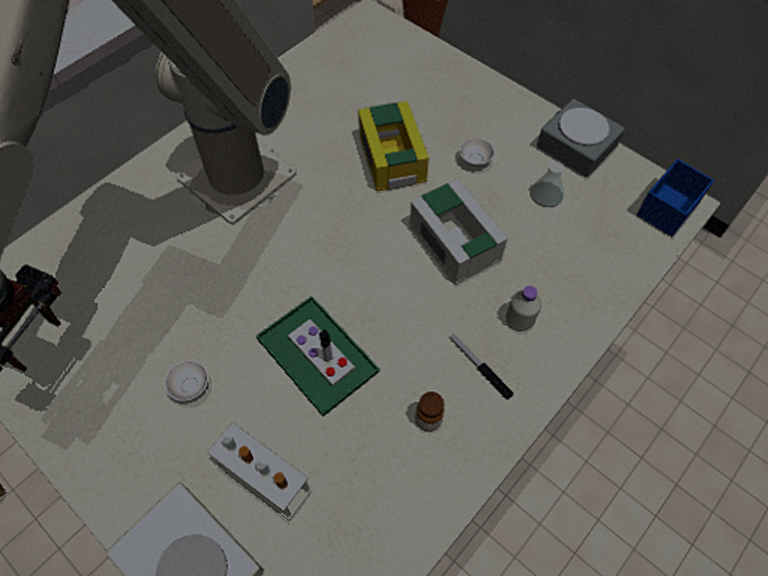

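```bash
python3 - <<'E'
from h import *
im=np.load('top0_i.npy'); d=np.load('top0_d.npy')
v,u=np.mgrid[0:384,0:512]
X=unproj('top',np.c_[u.ravel(),v.ravel()],depth=d.ravel()).reshape(384,512,3)
np.save('X.npy',X)
hsv=cv2.cvtColor(im,cv2.COLOR_RGB2HSV)
def region(m,name):
    p=X[m]; r=cv2.minAreaRect(p[:,:2].astype(np.float32)); print(name,len(p),'c',np.round(r[0],1),'size',np.round(r[1],1),'ang',round(r[2],2),'z',np.round(np.percentile(p[:,2],[5,50,95]),1))
box=lambda a,b,c,e:(u>=a)&(v>=b)&(u<c)&(v<e)
Z=X[:,:,2]
# warmer
W=box(135,145,220,240)&(Z>80)&(Z<100); region(W,'warmer top')
g=(hsv[:,:,0]>50)&(hsv[:,:,0]<90)&(hsv[:,:,1]>80)
region(W&g,'both covers')
region(W&g&(v<185),'narrow'); region(W&g&(v>190),'wide')
T=box(285,160,360,255); 
region(T&g,'tray green')
wh=T&(Z>10)&(Z<35)&~g; region(wh,'carrier')
post=T&(Z>100)&(Z<150); region(post,'post'); print(X[post].mean(0) if post.any() else '')
print(np.round(np.median(X[box(240,130,300,160)],axis=(0)) ,1), np.median(Z[box(230,130,245,160)]))
save('carr.png',im,(280,155,360,255),6); save('warm.png',im,(135,140,225,240),6)
E
```

```text
warmer top 2487 c [530.9 212.1] size [131.6 198.6] ang 72.9 z [85.7 89.1 92.4]
both covers 882 c [529.9 211.4] size [ 70.1 195.2] ang 72.76 z [86.2 89.3 92.5]
narrow 295 c [606.9 187.7] size [69.6 33.9] ang 72.6 z [86.2 89.3 92.3]
wide 587 c [466.9 230.9] size [70.1 63.1] ang 72.57 z [86.2 89.3 92.5]
tray green 2384 c [ 502.  -134.2] size [309.9 233.4] ang 86.44 z [ 0.2  3.7 15.4]
carrier 1188 c [ 497.9 -211.2] size [152.  231.2] ang 82.89 z [13.2 17.7 24.8]
post 59 c [ 526.5 -205.9] size [16.9 16.8] ang 89.41 z [103.5 131.6 135.8]
[ 525.48052272 -204.4380885   126.54003863]
[ 6.906e+02 -4.970e+01 -6.000e-01] -0.6585694914333544
```

```bash
cd pics; python3 -c "
import cv2,numpy as np
a=cv2.imread('carr.png');b=cv2.imread('warm.png');a=cv2.resize(a,(400,500));b=cv2.resize(b,(400,444));b=cv2.copyMakeBorder(b,0,56,0,0,0);cv2.imwrite('cw.png',cv2.convertScaleAbs(np.hstack([a,b]),alpha=1.6))"
```

```text
(no output)
```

View pics/cw.png

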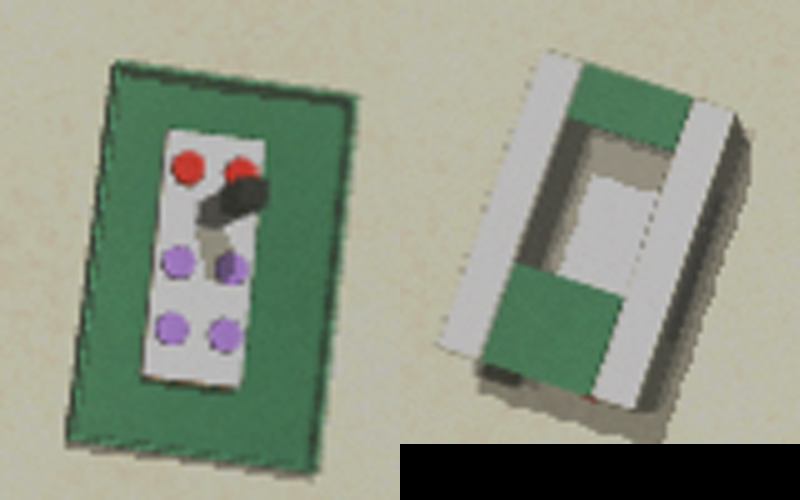

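```bash
python3 - <<'E'
from h import *
im=np.load('top0_i.npy'); X=np.load('X.npy'); v,u=np.mgrid[0:384,0:512]; Z=X[:,:,2]
hsv=cv2.cvtColor(im,cv2.COLOR_RGB2HSV)
m=(u>300)&(u<345)&(v>178)&(v<235)
g=(hsv[:,:,0]>50)&(hsv[:,:,0]<90)&(hsv[:,:,1]>80)
# plate via ray-plane at z=18, non-green pixels
pm=(m&~g&(Z<30)).astype(np.uint8)
n,l,s,c=cv2.connectedComponentsWithStats(pm); k=1+np.argmax(s[1:,4]); pm=cv2.morphologyEx((l==k).astype(np.uint8),cv2.MORPH_OPEN,np.ones((5,5)))
uv=np.argwhere(pm)[:,::-1]
p=unproj('top',uv,z=18.)
r=cv2.minAreaRect(p[:,:2].astype(np.float32)); print('plate',r)
def cap(mask):
    n,l,s,c=cv2.connectedComponentsWithStats(mask.astype(np.uint8))
    for i in range(1,n):
        if s[i,4]>8: print(s[i,4],c[i],np.round(unproj('top',[c[i]],z=24.)[0],1))
red=m&((hsv[:,:,0]<8)|(hsv[:,:,0]>172))&(hsv[:,:,1]>110); cap(red)
pur=m&(hsv[:,:,0]>125)&(hsv[:,:,0]<150)&(hsv[:,:,1]>50); cap(pur)
# tray
T=(u>285)&(u<360)&(v>160)&(v<255)&g
uv=np.argwhere(cv2.morphologyEx(T.astype(np.uint8),cv2.MORPH_OPEN,np.ones((3,3))))[:,::-1]
p=unproj('top',uv,z=18.); print('tray',cv2.minAreaRect(p[:,:2].astype(np.float32)))
post=m&(Z>122)&(Z<150); print('post top', np.median(X[post],axis=0), cv2.minAreaRect(X[post][:,:2].astype(np.float32)))
print(unproj('top',[[332.2,191.5]],z=119.))
# scene
P=[[526,-205,134]]
print(proj('scene',P))
E
```

```text
plate ((500.9595947265625, -201.82093811035156), (63.039405822753906, 152.74160766601562), 84.10802459716797)
34 [317.20588235 188.08823529] [ 554.7 -192.7   24. ]
24 [327.58333333 188.79166667] [ 553.2 -224.    24. ]
31 [315.32258065 206.90322581] [ 498.3 -186.8   24. ]
32 [326.      208.34375] [ 494.6 -218.7   24. ]
33 [313.90909091 220.3030303 ] [ 458.6 -182.4   24. ]
32 [324.5 221.5] [ 455.5 -214.    24. ]
tray ((493.4530334472656, -208.2752685546875), (145.06214904785156, 219.5140380859375), 83.09989166259766)
post top [ 525.94259723 -205.29517691  132.98914808] ((526.8063354492188, -206.32247924804688), (16.97162628173828, 16.586572647094727), 83.89521026611328)
[[ 532.30750445 -214.89395231  119.        ]]
[[215.85624367 220.43724797]]
```

Call:
arm_command --pt "60 432.7 -262.5 0 0.43" --pt "60 432.7 -262.5 0 0.43" --pt "60 432.7 -262.5 0 0.43" --pt "60 432.7 -262.5 0 0.43" --pt "60 432.7 -262.5 0 0.43" --pt "60 432.7 -262.5 0 0.43" --pt "60 432.7 -262.5 0 0.43" --pt "60 432.7 -262.5 0 0.43" --pt "60 432.7 -262.5 0 0.43" --pt "60 432.7 -262.5 0 0.43" --pt "60 432.7 -262.5 0 0.43" --pt "60 432.7 -262.5 0 0.43"

```text
time_s: 1.7
eef_pos: [521.5, -209.7, 223.0]
eef_rot: [0.999, -0.052, 0.0, 0.0]
contact_force: [-0.1, -0.4, -0.2]
grip_width: 60.1
```

```bash
python3 - <<'E'
from h import *
s=env.state(); print(s['eef_pos'],R.from_quat(s['eef_rot']).as_euler('xyz',degrees=True))
P=env.camera_params('wrist'); im,d=env.read_camera('wrist'); save('w1.png',im,s=1.5)
s=env.state(); print(s['time_s'],s['eef_pos'])
v,u=np.mgrid[0:384,0:512]
X=unproj('wrist',np.c_[u.ravel(),v.ravel()],depth=d.ravel(),P=P).reshape(384,512,3)
m=(X[:,:,2]>125)&(X[:,:,2]<140)&(np.hypot(X[:,:,0]-526,X[:,:,1]+205)<30)
print(m.sum()); 
if m.any(): print(X[m].mean(0),cv2.minAreaRect(X[m][:,:2].astype(np.float32)))
print(proj('wrist',[[526,-205,134],[501,-202,18],[426.,-194,4]],P))
E
```

```text
[ 521.52313635 -209.72152902  222.97312345] [ 1.79989122e+02 -3.07153750e-02 -5.96371059e+00]
1.75 [ 525.80745442 -205.07871562  223.1892473 ]
455
[ 528.04930935 -205.83971935  133.45469251] ((527.3065185546875, -205.75828552246094), (15.338762283325195, 15.874040603637695), 83.77964782714844)
[[246.15838426 185.42226059]
 [247.91070831 181.33333191]
 [248.1675502  239.38525037]]
```

View pics/w1.png

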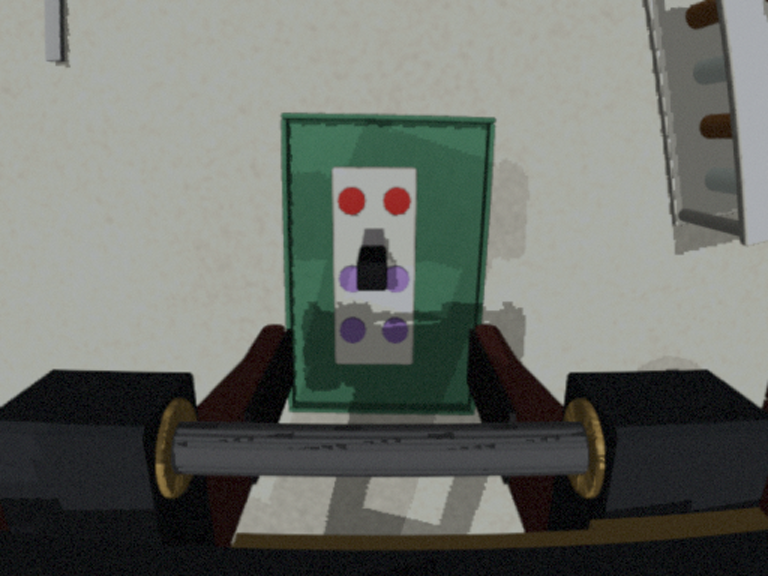

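Call:
arm_command --pt "50 0.5 0 40 0" --pt "50 0.5 0 80 0" --pt "50 0.5 0 110 0" --pt "50 0.5 0 122.5 0" --pt "50 0.5 0 122.5 0" --pt "0 0.5 0 122.5 0" --pt "0 0.5 0 122.5 0" --pt "0 0.5 0 122.5 0" --pt "0 0.5 0 122.5 0" --pt "0 0.5 0 122.5 0" --pt "0 0.5 0 122.5 0" --pt "0 0.5 0 122.5 0"

```text
time_s: 2.75
eef_pos: [520.8, -211.7, 100.5]
eef_rot: [0.999, -0.052, 0.0, 0.0]
contact_force: [-0.9, 0.5, 4.4]
grip_width: 16.2
```

Call:
arm_command --pt "40 0 0 0 0" --pt "40 0 0 0 0" --pt "40 5.5 0 0 0" --pt "40 5.5 0 0 0" --pt "40 5.5 0 0 0" --pt "0 5.5 0 0 0" --pt "0 5.5 0 0 0" --pt "0 5.5 0 0 0" --pt "0 5.5 0 0 0" --pt "0 5.5 0 0 0"

```text
time_s: 3.58
eef_pos: [526.3, -212.2, 100.1]
eef_rot: [0.999, -0.052, -0.0, 0.0]
contact_force: [-0.2, 0.3, -0.0]
grip_width: 15.7
```

```bash
python3 - <<'E'
from h import *
s=env.state(); print(s['eef_pos'],s['contact_force'],s['grip_width'],R.from_quat(s['eef_rot']).as_euler('xyz',degrees=True))
P=env.camera_params('wrist'); im,d=env.read_camera('wrist'); save('w2.png',im,s=1.5)
im2,d2=env.read_camera('scene'); save('s2.png',im2,(130,150,290,300),4)
E
```

```text
[ 526.30881798 -212.16571843  100.1385095 ] [-0.16448124  0.27351754 -0.04334089] 15.65795333635954 [ 1.79999778e+02  2.56258413e-03 -5.97066562e+00]
```

View pics/w2.png

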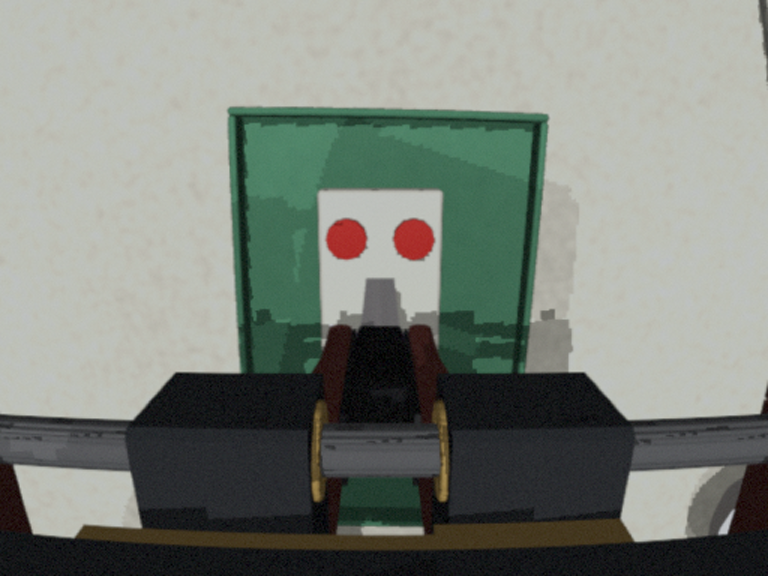

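View pics/s2.png

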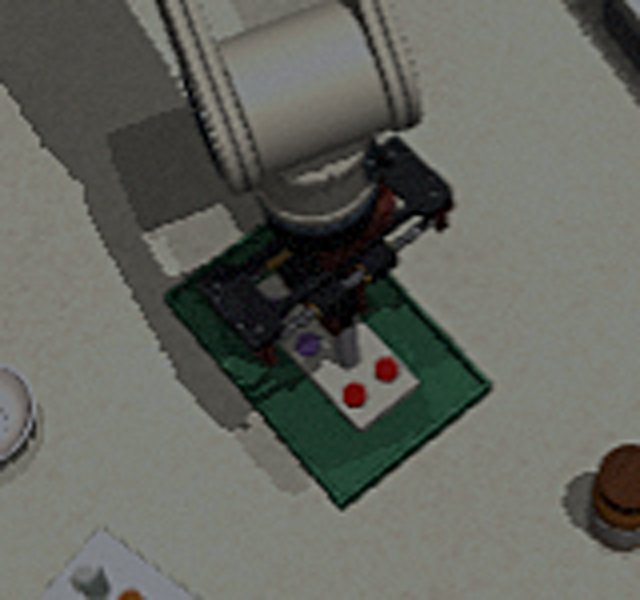

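```bash
cat > plan.py <<'E'
import numpy as np
from scipy import ndimage
# carrier outline sample points in carrier frame rel. grip (25,115)
def seg(a,b,n=80): return np.linspace(a,b,n)
cx=[(-43,8),(-4,8),(53,8)]
pts=[seg((-75,0),(75,0)),seg((75,0),(75,14)),seg((-75,0),(-75,14)),seg((-75,14),(75,14))]
for c,r in cx: pts+= [seg((c-r,14),(c-r,20),8),seg((c-r,20),(c+r,20),16),seg((c+r,14),(c+r,20),8)]
pts+=[seg((18,14),(18,84)),seg((32,14),(32,84)),seg((17,84),(17,130)),seg((33,84),(33,130))]
pts=np.vstack(pts)-[25,115]
# free space distance field (1mm), x -160..200, z -20..300
xs=np.arange(-250,251); zs=np.arange(-20,331)
XX,ZZ=np.meshgrid(xs,zs)
occ=(ZZ<=8)|((abs(XX)>=94)&(ZZ<=90))|((XX<=-34)&(ZZ>=84)&(ZZ<=90))|((XX>=62)&(ZZ>=84)&(ZZ<=90))
occ|=(ZZ<=16)&(XX<-63)&(ZZ>0)  # worst ridge
D=ndimage.distance_transform_edt(~occ)
def clear(th,gx,gz):
    c,s=np.cos(th),np.sin(th)
    p=pts@np.array([[c,s],[-s,c]])   # ccw rotation: +x end rises
    return ndimage.map_coordinates(D,[p[:,1]+gz+20,p[:,0]+gx+250],order=1,mode='nearest').min()
E
cat > p1.py <<'E'
from plan import *
import heapq
for deg in [12,14,16,18,20,22,24,26]:
    th=np.radians(deg)
    gxs=np.arange(-60,101,3); gzs=np.arange(110,290,3)
    C=np.array([[clear(th,x,z) for x in gxs] for z in gzs])
    c,s=np.cos(th),np.sin(th)
    # goal: right end top corner z<82
    rt=np.array([50,-101.])@np.array([[c,s],[-s,c]])
    goal=[(i,j) for i in range(len(gzs)) for j in range(len(gxs)) if gzs[i]+rt[1]<82 and gxs[j]+rt[0]<62 and C[i,j]>0]
    best=np.full(C.shape,-1.); h=[]; prev={}
    st=[(len(gzs)-1,j) for j in range(len(gxs))]
    for t in st: best[t]=C[t]; heapq.heappush(h,(-C[t],t))
    while h:
        b,t=heapq.heappop(h); b=-b
        if b<best[t]: continue
        for di in(-1,0,1):
            for dj in(-1,0,1):
                n=(t[0]+di,t[1]+dj)
                if 0<=n[0]<C.shape[0] and 0<=n[1]<C.shape[1]:
                    nb=min(b,C[n])
                    if nb>best[n]: best[n]=nb; prev[n]=t; heapq.heappush(h,(-nb,n))
    g=max(goal,key=lambda t:best[t]) if goal else None
    if g is None: print(deg,None); continue
    path=[];t=g
    while t in prev: path.append((gxs[t[1]],gzs[t[0]])); t=prev[t]
    print(deg,round(best[g],1),path[::-1][-22:])
E
python3 p1.py
```

```text
12 0.0 [(np.int64(48), np.int64(209)), (np.int64(45), np.int64(206)), (np.int64(42), np.int64(203)), (np.int64(39), np.int64(200)), (np.int64(36), np.int64(197)), (np.int64(33), np.int64(194)), (np.int64(30), np.int64(191)), (np.int64(27), np.int64(188)), (np.int64(24), np.int64(185)), (np.int64(21), np.int64(182)), (np.int64(18), np.int64(179)), (np.int64(15), np.int64(176)), (np.int64(12), np.int64(173)), (np.int64(9), np.int64(170)), (np.int64(6), np.int64(167)), (np.int64(3), np.int64(164)), (np.int64(0), np.int64(161)), (np.int64(-3), np.int64(158)), (np.int64(-6), np.int64(155)), (np.int64(-9), np.int64(152)), (np.int64(-12), np.int64(149)), (np.int64(-15), np.int64(152))]
14 0.0 [(np.int64(-39), np.int64(143)), (np.int64(-42), np.int64(140)), (np.int64(-45), np.int64(137)), (np.int64(-48), np.int64(134)), (np.int64(-51), np.int64(131)), (np.int64(-54), np.int64(128)), (np.int64(-57), np.int64(125)), (np.int64(-60), np.int64(122)), (np.int64(-60), np.int64(119)), (np.int64(-57), np.int64(116)), (np.int64(-54), np.int64(119)), (np.int64(-51), np.int64(122)), (np.int64(-48), np.i
[... 1022 characters left out ...]
4(200)), (np.int64(12), np.int64(200)), (np.int64(9), np.int64(197)), (np.int64(6), np.int64(194)), (np.int64(3), np.int64(194)), (np.int64(0), np.int64(194)), (np.int64(-3), np.int64(191)), (np.int64(-6), np.int64(191)), (np.int64(-9), np.int64(191)), (np.int64(-12), np.int64(188)), (np.int64(-15), np.int64(188)), (np.int64(-18), np.int64(188)), (np.int64(-21), np.int64(185)), (np.int64(-24), np.int64(182)), (np.int64(-27), np.int64(179)), (np.int64(-27), np.int64(176)), (np.int64(-27), np.int64(173)), (np.int64(-27), np.int64(170)), (np.int64(-27), np.int64(167)), (np.int64(-27), np.int64(164)), (np.int64(-27), np.int64(161)), (np.int64(-27), np.int64(158))]
20 None
22 None
24 None
26 None
```

```bash
cat > p2.py <<'E'
import plan; from plan import *
import heapq
occ2=((abs(XX)>=94)&(ZZ<=90))|((XX<=-34)&(ZZ>=84)&(ZZ<=90))|((XX>=62)&(ZZ>=84)&(ZZ<=90))
plan.D=ndimage.distance_transform_edt(~occ2)
for deg in [18,20,22,24,26,28,30]:
    th=np.radians(deg); c,s=np.cos(th),np.sin(th); Rm=np.array([[c,s],[-s,c]])
    lc=np.array([-100,-115.])@Rm
    gxs=np.arange(-80,101,2); gzs=np.arange(110,290,2)
    C=np.array([[clear(th,x,z) if z+lc[1]>14 else -9 for x in gxs] for z in gzs])
    res=[]
    best=np.full(C.shape,-1.); h=[]; prev={}
    for j in range(len(gxs)):
        t=(len(gzs)-1,j); best[t]=C[t]; heapq.heappush(h,(-C[t],t))
    while h:
        b,t=heapq.heappop(h); b=-b
        if b<best[t]: continue
        for di in(-1,0,1):
            for dj in(-1,0,1):
                n=(t[0]+di,t[1]+dj)
                if 0<=n[0]<C.shape[0] and 0<=n[1]<C.shape[1]:
                    nb=min(b,C[n])
                    if nb>best[n]: best[n]=nb; prev[n]=t; heapq.heappush(h,(-nb,n))
    for tgt in (-80,-84,-88):
        g=(int(np.argmin(abs(gzs-(17-lc[1])))),int(np.argmin(abs(gxs-(tgt-lc[0])))))
        arc=[round(clear(a,tgt+ (100*np.cos(a)-115*np.sin(a)),16.5+100*np.sin(a)+115*np.cos(a)),1) for a in np.linspace(th,0,13)]
        path=[];t=g
        while t in prev: path.append((int(gxs[t[1]]),int(gzs[t[0]]))); t=prev[t]
        print(deg,tgt,round(best[g],1),'arc',min(arc)); 
    print([p for p in path[::-1] if p[1]<230][::3])
E
python3 p2.py
```

```text
18 -80 1.3 arc 8.7
18 -84 1.3 arc 5.7
18 -88 1.3 arc 1.7
[(48, 228), (46, 222), (42, 216), (36, 210), (30, 206), (24, 204), (18, 202), (12, 198), (6, 194), (0, 192), (-6, 190), (-12, 190), (-18, 188), (-24, 184), (-28, 178), (-28, 172), (-28, 166), (-28, 160)]
20 -80 2.8 arc 6.6
20 -84 2.8 arc 5.2
20 -88 0.6 arc 1.2
[(44, 228), (42, 222), (38, 216), (32, 210), (26, 206), (20, 204), (14, 202), (8, 198), (2, 194), (-4, 192), (-10, 190), (-16, 188), (-22, 186), (-28, 182), (-30, 176), (-30, 170), (-30, 164), (-32, 158)]
22 -80 4.3 arc 6.6
22 -84 4.3 arc 4.8
22 -88 1.1 arc 0.8
[(42, 228), (38, 222), (34, 216), (28, 210), (22, 206), (16, 204), (10, 202), (4, 196), (-2, 194), (-8, 192), (-14, 188), (-20, 186), (-26, 184), (-32, 180), (-34, 174), (-34, 168), (-34, 162)]
24 -80 5.7 arc 6.6
24 -84 3.7 arc 4.3
24 -88 0.0 arc 0.3
[(38, 228), (34, 222), (30, 216), (24, 210), (18, 208), (12, 204), (6, 202), (0, 196), (-6, 192), (-12, 190), (-18, 188), (-24, 186), (-30, 182), (-36, 178), (-38, 172), (-38, 166), (-40, 160)]
26 -80 6.6 arc 6.8
26 -84 4.4 arc 3.9
26 -88 0.4 arc 0.0
[(34, 228), (30, 222), (26, 216), (20, 210), (14, 208), (8, 204), (2, 200), (-4, 196), (-10, 192), (-16, 190), (-22, 186), (-28, 184), (-34, 180), (-40, 176), (-40, 170), (-40, 164), (-46, 162)]
28 -80 7.1 arc 6.8
28 -84 3.1 arc 3.4
28 -88 0.0 arc 0.0
[(30, 228), (26, 222), (22, 216), (16, 210), (10, 208), (4, 204), (-2, 198), (-8, 194), (-14, 192), (-20, 188), (-26, 184), (-32, 182), (-38, 178), (-44, 174), (-44, 168), (-48, 164), (-54, 166)]
30 -80 7.9 arc 6.6
30 -84 3.9 arc 3.0
30 -88 0.0 arc 0.0
[(26, 228), (22, 222), (18, 216), (12, 210), (6, 208), (0, 204), (-6, 198), (-12, 194), (-18, 190), (-24, 186), (-30, 182), (-36, 180), (-42, 176), (-48, 170), (-50, 164), (-56, 164)]
```

Call:
arm_command --pt "0 0 0 -2 0" --pt "0 0 0 -4 0" --pt "0 0 0 -4 0" --pt "0 -8 0 -4 0" --pt "0 -16 0 -4 0" --pt "0 -24 0 -4 0" --pt "0 -30 0 -4 0" --pt "0 -30 0 -4 0"

```text
time_s: 4.35
eef_pos: [494.4, -208.6, 103.9]
eef_rot: [0.999, -0.052, -0.001, -0.0]
contact_force: [0.0, 0.6, -2.3]
grip_width: 16.0
```

```bash
python3 - <<'E'
from h import *
s=env.state(); print(s['eef_pos'],s['contact_force'],s['moment'],s['grip_width'])
im2,d2=env.read_camera('top'); save('t3.png',im2,(280,150,370,260),6)
im2,d2=env.read_camera('scene'); save('s3.png',im2,(150,170,270,290),5)
E
```

```text
[ 494.41675305 -208.58011954  103.92685177] [ 1.24073790e-03  5.93724442e-01 -2.26682946e+00] [ 0.08883535 -0.03621785  0.00144017] 15.960508578942806
```

View pics/s3.png

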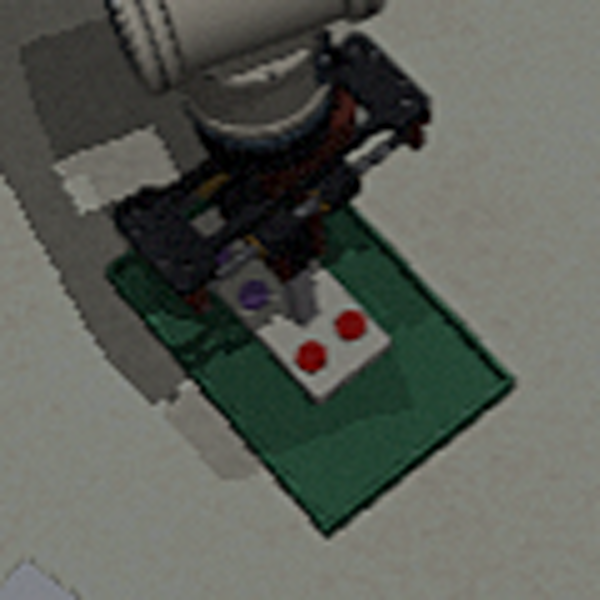

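View pics/t3.png

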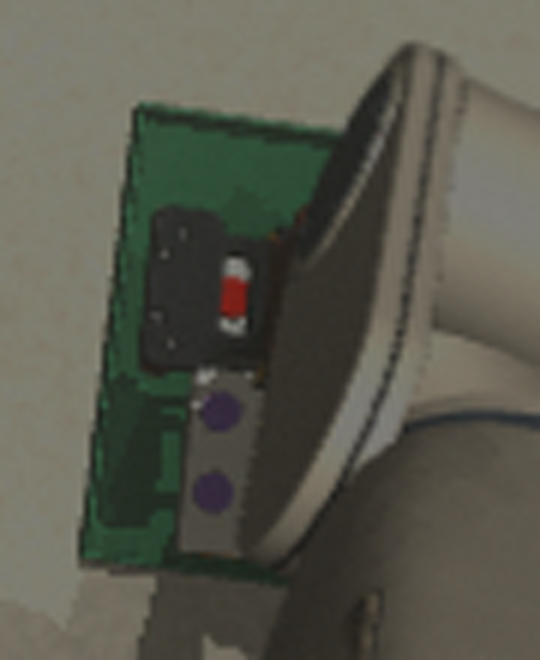

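```bash
cat >> h.py <<'E'
def tilt(name=None):
    s=env.state(); P=env.camera_params('wrist'); im,d=env.read_camera('wrist')
    if name: save(name,im,s=1.5)
    v,u=np.mgrid[0:384,0:512]
    X=unproj('wrist',np.c_[u.ravel(),v.ravel()],depth=d.ravel(),P=P)
    Rt=R.from_quat(s['eef_rot']).as_matrix(); T=(X-s['eef_pos'])@Rt  # tool coords
    T=T.reshape(384,512,3); hsv=cv2.cvtColor(im,cv2.COLOR_RGB2HSV)
    ok=(d>0)&(abs(T[:,:,1])<28)&(T[:,:,0]>8)&(T[:,:,0]<90)&(T[:,:,2]>0)&(T[:,:,2]<130)
    wht=ok&(hsv[:,:,1]<45)&(hsv[:,:,2]>60)
    n,l,st,c=cv2.connectedComponentsWithStats(wht.astype(np.uint8))
    k=1+np.argmax(st[1:,4]); m=cv2.erode((l==k).astype(np.uint8),np.ones((3,3)))>0
    p=T[m]; 
    for _ in range(4):
        A=np.c_[p[:,0],p[:,1],np.ones(len(p))]; q,*_=np.linalg.lstsq(A,p[:,2],rcond=None)
        r=p[:,2]-A@q; p=p[abs(r)<max(1.5,2*r.std())]
    # z tool is down: plate height drop per x -> tilt positive = +x end up
    print('tilt deg',round(-np.degrees(np.arctan(q[0])),2),'roll',round(np.degrees(np.arctan(q[1])),2),'z at tcp axis',round(q[2],1),'n',len(p),'x range',np.round(np.percentile(p[:,0],[1,99]),1),'y',np.round(np.percentile(p[:,1],[1,99]),1),'std',round(r.std(),2))
    return T,im,d
E
python3 - <<'E'
from h import *
tilt('w3.png'); s=env.state(); print(s['time_s'],s['eef_pos'],s['contact_force'])
E
```

```text
tilt deg -0.25 roll -0.02 z at tcp axis 82.0 n 2585 x range [ 9.1 49.1] y [-26.9  26.6] std 0.63
4.5 [ 496.76932249 -209.22931076  104.38396332] [ 0.19285997 -0.72820281 -2.57466328]
```

View pics/w3.png

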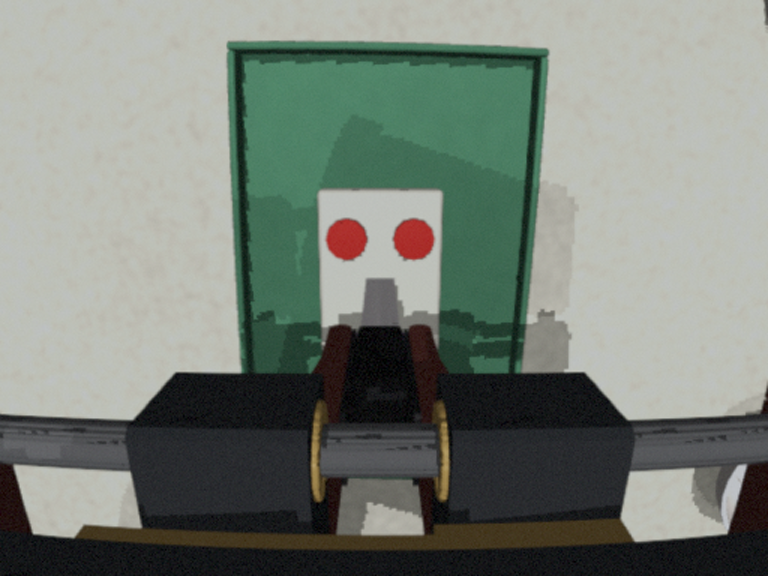

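Call:
arm_command --pt "0 -3 0 0 0" --pt "0 -6 0 0 0" --pt "0 -9 0 0 0" --pt "0 -12 0 0 0" --pt "0 -14 0 0 0" --pt "0 -16 0 0 0"

```text
time_s: 5.0
eef_pos: [483.5, -208.4, 105.5]
eef_rot: [0.999, -0.053, 0.003, 0.001]
contact_force: [5.3, -0.5, 1.0]
grip_width: 15.6
```

Call:
arm_command --pt "0 -2.5 0 -3.5 0" --pt "0 -6 0 -6.5 0" --pt "0 -10 0 -9.5 0" --pt "0 -14 0 -12 0" --pt "0 -17 0 -14 0" --pt "0 -20 0 -15.5 0"

```text
time_s: 5.5
eef_pos: [460.8, -205.5, 120.2]
eef_rot: [0.999, -0.052, 0.001, 0.0]
contact_force: [3.2, -1.2, -1.3]
grip_width: 15.6
```

```bash
python3 - <<'E'
from h import *
tilt('w4.png'); s=env.state(); print(s['time_s'],s['eef_pos'],s['contact_force'])
E
```

```text
tilt deg 11.41 roll -0.04 z at tcp axis 84.7 n 4548 x range [ 9.8 72.6] y [-26.8  26.9] std 1.04
5.55 [ 460.52126932 -205.51066268  120.4004209 ] [ 4.66416496 -1.73198519 -0.54466833]
```

Call:
arm_command --pt "0 -4.2 0 -2.3 0" --pt "0 -8.5 0 -4.5 0" --pt "0 -13.3 0 -6.7 0" --pt "0 -18.2 0 -8.8 0" --pt "0 -23.2 0 -10.6 0" --pt "0 -28.2 0 -12.4 0" --pt "0 -33.3 0 -13.9 0" --pt "0 -38.4 0 -15.4 0" --pt "0 -38.4 0 -15.4 0"

```text
time_s: 6.3
eef_pos: [421.3, -201.1, 135.2]
eef_rot: [0.999, -0.052, -0.0, -0.0]
contact_force: [3.0, -2.8, 0.3]
grip_width: 15.8
```

```bash
python3 - <<'E'
from h import *
tilt('w5.png'); s=env.state(); print(s['time_s'],s['eef_pos'],s['contact_force'])
E
```

```text
tilt deg 27.08 roll -0.13 z at tcp axis 97.1 n 4419 x range [10.2 89.3] y [-27.   26.9] std 3.58
6.35 [ 421.59687165 -201.10390289  135.11338223] [ 1.58881435 -1.73185152  0.74796531]
```

Call:
arm_command --pt "0 2 0 -6 0" --pt "0 4 0 -16 0" --pt "0 5 0 -32 0" --pt "0 8 -4 -52 0" --pt "0 14 -15 -72 0.02" --pt "0 22 -35 -92 0.04" --pt "0 30 -62 -106 0.06" --pt "0 38 -92 -113 0.09" --pt "0 46 -124 -115 0.12" --pt "0 54 -156 -115 0.15" --pt "0 62 -188 -115 0.18" --pt "0 70 -220 -115 0.195"

```text
time_s: 7.35
eef_pos: [513.5, 11.9, 249.4]
eef_rot: [0.989, -0.15, -0.002, 0.0]
contact_force: [0.7, -0.9, -2.1]
grip_width: 15.7
```

```bash
python3 - <<'E'
from h import *
tilt('w6.png'); s=env.state(); print(s['time_s'],s['eef_pos'],s['contact_force'],R.from_quat(s['eef_rot']).as_euler('xyz',degrees=True))
E
```

```text
tilt deg 26.79 roll -0.01 z at tcp axis 96.9 n 4493 x range [10.3 88.9] y [-26.9  26.9] std 3.29
7.4 [515.63618452  16.22823998 249.55941544] [ 2.01546196  3.01697155 -2.02237997] [-179.8842198     0.1821703   -17.15648902]
```

View pics/w6.png

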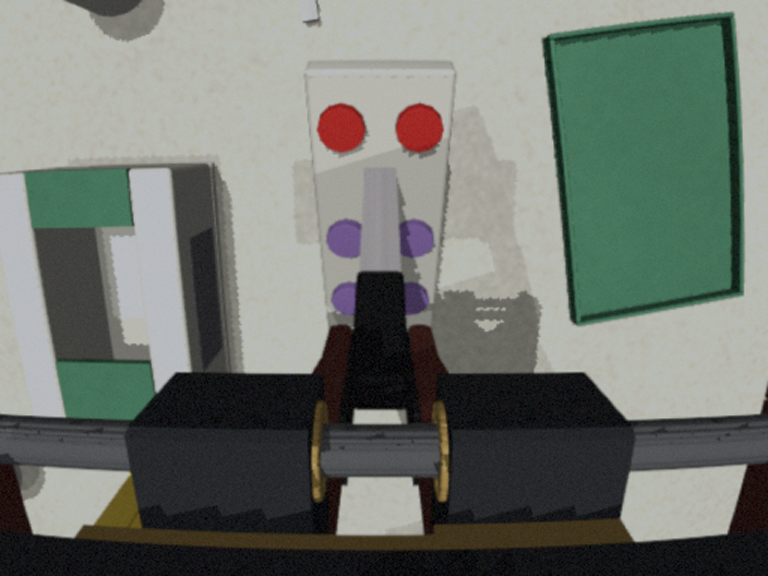

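```bash
python3 - <<'E'
from h import *
env.read_camera('top')
s=env.state(); P=env.camera_params('wrist'); im,d=env.read_camera('wrist'); s2=env.state(); print(s['eef_pos'],s2['eef_pos'])
np.save('w7.npy',im); np.save('w7d.npy',d)
v,u=np.mgrid[0:384,0:512]
# undistorted ray-plane at z=90 for green covers
hsv=cv2.cvtColor(im,cv2.COLOR_RGB2HSV)
g=(hsv[:,:,0]>50)&(hsv[:,:,0]<90)&(hsv[:,:,1]>80)&(u<120)
X=unproj('wrist',np.c_[u.ravel(),v.ravel()],depth=d.ravel(),P=P).reshape(384,512,3)
B=lambda X:(lambda q:np.c_[q@[np.cos(a),np.sin(a)],q@[-np.sin(a),np.cos(a)]])(X[:,:2]-[530.6,211.8])
a=np.radians(-17.15)
for nm,m in (('narrow',g&(v<200)),('wide',g&(v>200))):
    m=cv2.morphologyEx(m.astype(np.uint8),cv2.MORPH_OPEN,np.ones((3,3)))>0
    p=X[m]; print(nm,'depth z',np.median(p[:,2]))
    q=unproj('wrist',np.c_[u[m],v[m]],z=90.,P=P); b=B(q); print(np.percentile(b[:,0],[1,99]),np.percentile(b[:,1],[1,99]),cv2.minAreaRect(q[:,:2].astype(np.float32)))
    # edges: fit narrow's inner edge by column maxima
    cols=np.unique(u[m])
    e=[(c,(v[m&(u==c)].max()+.5 if nm=='narrow' else v[m&(u==c)].min()-.5)) for c in cols[4:-4]]
    q=B(unproj('wrist',e,z=90.,P=P)); f=np.polyfit(q[:,1],q[:,0],1); print('inner edge x at y=0',f[1],'slope deg',np.degrees(np.arctan(f[0])),np.median(q[:,0]))
w=(X[:,:,2]>80)&(X[:,:,2]<100)&(u<160)
print('all top',w.sum(),np.percentile(B(X[w]),[1,99],axis=0))
E
```

```text
[514.68040615  13.84664074 249.34926044] [513.90624273  12.07679339 249.16041222]
narrow depth z 90.0777551128997
[63.75610569 99.1570911 ] [-35.35790593  34.4538382 ] ((608.4486694335938, 187.31459045410156), (71.31443786621094, 35.974857330322266), 72.24944305419922)
inner edge x at y=0 63.416561098007726 slope deg -0.33772600984735324 63.334404273055064
wide depth z 90.05602168834747
[-77.9883727  -31.86190154] [-34.89552875  34.05634801] ((478.07452392578125, 227.3291778564453), (70.85981750488281, 47.54083251953125), 73.09252166748047)
inner edge x at y=0 -31.42409624259639 slope deg 0.64835068983637 -31.53232886045414
all top 13464 [[-75.62606565 -65.10623643]
 [ 99.26151936  62.37007253]]
```

Call:
arm_command --pt "0 -1 -10 0 0" --pt "0 -2 -30 0 0" --pt "0 -3 -58 0 0" --pt "0 -5 -88 0 0" --pt "0 -6 -118 2 0" --pt "0 -8 -146 4 0" --pt "0 -9 -170 5 0" --pt "0 -10 -186 6 0" --pt "0 -10 -194 6 0" --pt "0 -10 -196.7 6 0" --pt "0 -10 -196.7 6 0"

```text
time_s: 8.42
eef_pos: [563.3, 200.5, 243.8]
eef_rot: [0.989, -0.149, -0.0, 0.0]
contact_force: [-0.2, -0.3, -3.5]
grip_width: 15.7
```

```bash
cat > look.py <<'E'
from h import *
import sys
C=np.array([531.9,211.3]); a=np.radians(-17.15)
def rep():
    s=env.state(); q=s['eef_pos'][:2]-C; c,sn=np.cos(a),np.sin(a)
    print('t',round(s['time_s'],2),'grip box x,y',np.round([q@[c,sn],q@[-sn,c]],1),'gz',round(s['eef_pos'][2]+18.7,1),'F box',np.round([s['contact_force'][:2]@[c,sn],s['contact_force'][:2]@[-sn,c],s['contact_force'][2]],1),'M',np.round(s['moment'],2),'yaw',np.round(R.from_quat(s['eef_rot']).as_euler('xyz',degrees=True)[2],2),'w',round(s['grip_width'],1))
if __name__=='__main__':
    rep(); tilt(sys.argv[1] if len(sys.argv)>1 else None); rep()
E
python3 look.py w8.png
```

```text
t 8.42 grip box x,y [33.1 -1. ] gz 262.5 F box [-0.1 -0.3 -3.5] M [ 0.04  0.06 -0.01] yaw -17.15 w 15.7
tilt deg 26.83 roll 0.06 z at tcp axis 97.1 n 4454 x range [10.2 88.9] y [-26.9  26.9] std 2.91
t 8.47 grip box x,y [33.2 -1.5] gz 262.6 F box [-0.6 -0.4 -2.1] M [0.05 0.09 0.03] yaw -17.18 w 15.6
```

View pics/w8.png

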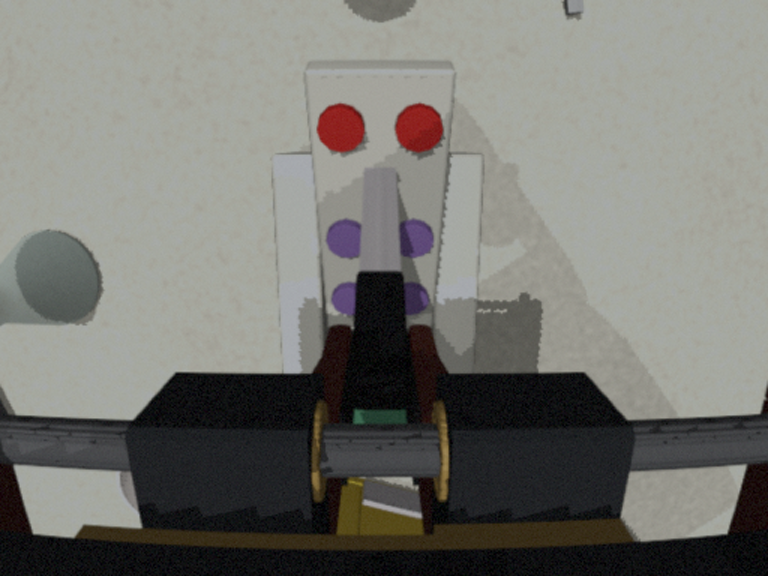

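```bash
sed -e 's/for deg in .*/for deg in [26.8]:/' -e 's/(-80,-84,-88)/(-80,)/' -e 's/\[p for p in.*$/[(p,round(float(clear(th,*p)),1)) for p in path[::-1] if p[1]<240][::2]); print(lc)/;s/print(\[(p/print([(p/' p2.py > p3.py; python3 p3.py
cat >> p3.py <<'E'
# shortcut candidate: polyline
def chk(P,th):
    for a,b in zip(P[:-1],P[1:]):
        print(a,b,round(min(clear(th,*(np.array(a)+(np.array(b)-a)*t)) for t in np.linspace(0,1,21)),1))
chk([(32,262),(32,226),(20,212),(-2,200),(-30,184),(-36,178),(-42,164)],th)
E
python3 p3.py | tail -6
```

```text
26.8 -80 7.5 arc 6.6
[((36, 238), 28.8), ((34, 234), 25.8), ((32, 230), 22.8), ((30, 226), 20.3), ((28, 222), 18.2), ((26, 218), 15.5), ((22, 214), 13.4), ((18, 210), 12.0), ((14, 208), 12.0), ((10, 206), 12.0), ((6, 204), 12.0), ((2, 202), 11.1), ((-2, 198), 8.6), ((-6, 194), 8.5), ((-10, 192), 8.5), ((-14, 190), 8.6), ((-18, 188), 8.6), ((-22, 186), 8.6), ((-26, 184), 8.6), ((-30, 182), 8.6), ((-34, 180), 8.7), ((-38, 178), 8.7), ((-42, 176), 8.3), ((-42, 172), 7.8), ((-42, 168), 7.5), ((-42, 164), 7.5)]
[ -37.40766467 -147.73512319]
(32, 262) (32, 226) 19.9
(32, 226) (20, 212) 12.6
(20, 212) (-2, 200) 7.6
(-2, 200) (-30, 184) 6.2
(-30, 184) (-36, 178) 7.7
(-36, 178) (-42, 164) 4.5
```

Call:
arm_command --pt "0 0 0 8 0" --pt "0 -0.5 0 22 0" --pt "0 -1 0 34 0" --pt "0 -4 0 41 0" --pt "0 -9 0 46 0" --pt "0 -15 0 51 0" --pt "0 -21 0 55 0" --pt "0 -26 0 58.5 0" --pt "0 -30 0 61 0" --pt "0 -33 0 63 0" --pt "0 -35 0 64 0" --pt "0 -35 0 64 0"

```text
time_s: 9.47
eef_pos: [529.6, 211.6, 180.0]
eef_rot: [0.989, -0.149, -0.0, 0.0]
contact_force: [-0.1, -0.1, -2.6]
grip_width: 16.0
```

```bash
python3 look.py w9.png; python3 - <<'E'
from h import *
im,d=env.read_camera('scene'); save('s9.png',im,(230,90,370,210),5)
E
```

```text
t 9.47 grip box x,y [-2.3 -0.4] gz 198.7 F box [-0.  -0.1 -2.6] M [0.01 0.08 0.01] yaw -17.12 w 16.0
tilt deg 26.69 roll 0.1 z at tcp axis 96.8 n 4490 x range [10.3 88.9] y [-26.9  26.8] std 3.55
t 9.52 grip box x,y [-1.9 -0.3] gz 199.0 F box [ 0.3 -0.5 -1.9] M [0.1  0.07 0.04] yaw -17.12 w 16.0
```

View pics/s9.png

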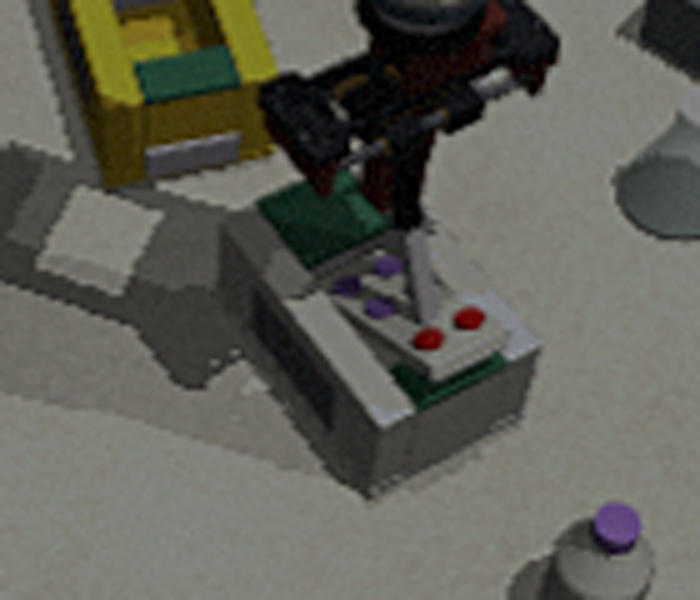

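View pics/w9.png

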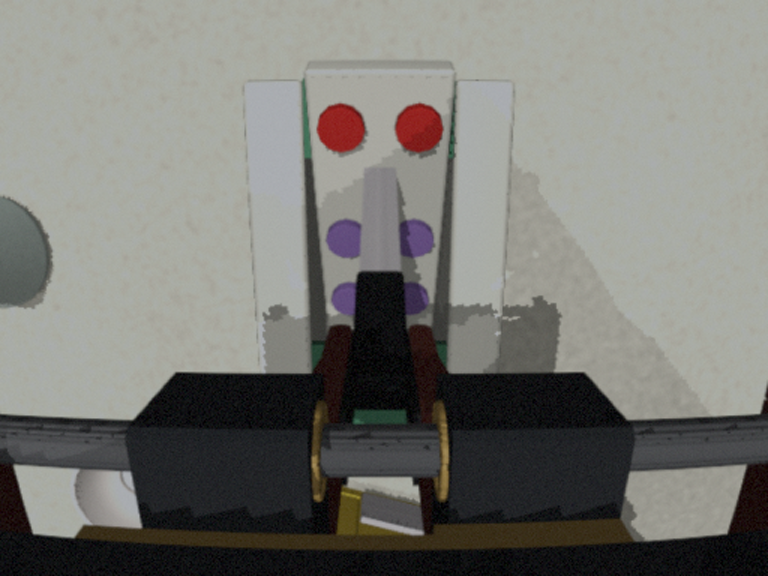

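Call:
arm_command --pt "0 -4 0 3 0" --pt "0 -9 0 6 0" --pt "0 -15 0 9.5 0" --pt "0 -21 0 12.5 0" --pt "0 -27 0 15.5 0" --pt "0 -33 0 18.5 0" --pt "0 -38 0 21 0" --pt "0 -40 0 23.5 0" --pt "0 -40 0 26 0" --pt "0 -40 0 26 0"

```text
time_s: 10.4
eef_pos: [491.6, 223.2, 153.7]
eef_rot: [0.989, -0.149, -0.0, 0.0]
contact_force: [0.5, -0.3, -2.3]
grip_width: 15.4
```

```bash
python3 look.py w10.png; python3 - <<'E'
from h import *
im,d=env.read_camera('scene'); save('s10.png',im,(230,90,370,210),5)
E
```

```text
t 10.4 grip box x,y [-42.   -0.5] gz 172.4 F box [ 0.6 -0.1 -2.3] M [0.09 0.13 0.04] yaw -17.13 w 15.4
tilt deg 26.88 roll 0.12 z at tcp axis 97.2 n 4476 x range [10.2 89. ] y [-26.9  26.9] std 2.81
t 10.45 grip box x,y [-41.8  -0.4] gz 172.6 F box [-0.2  0.  -1.9] M [0.07 0.11 0.  ] yaw -17.14 w 15.8
```

View pics/s10.png

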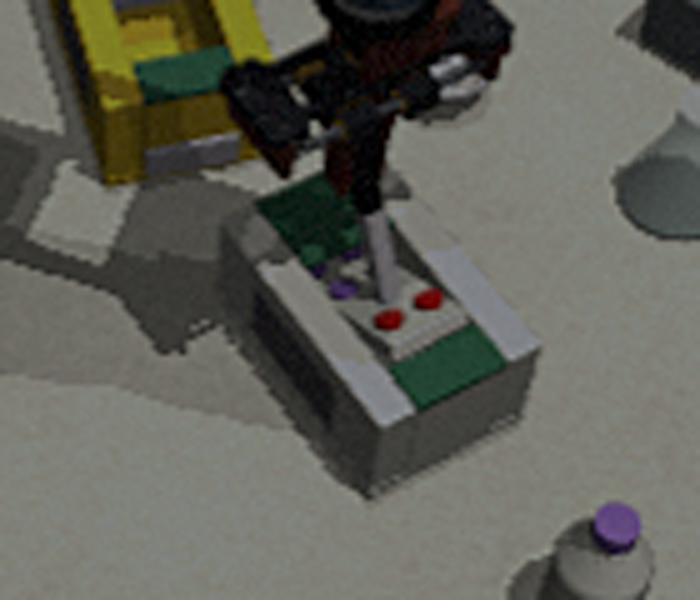

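View pics/w10.png

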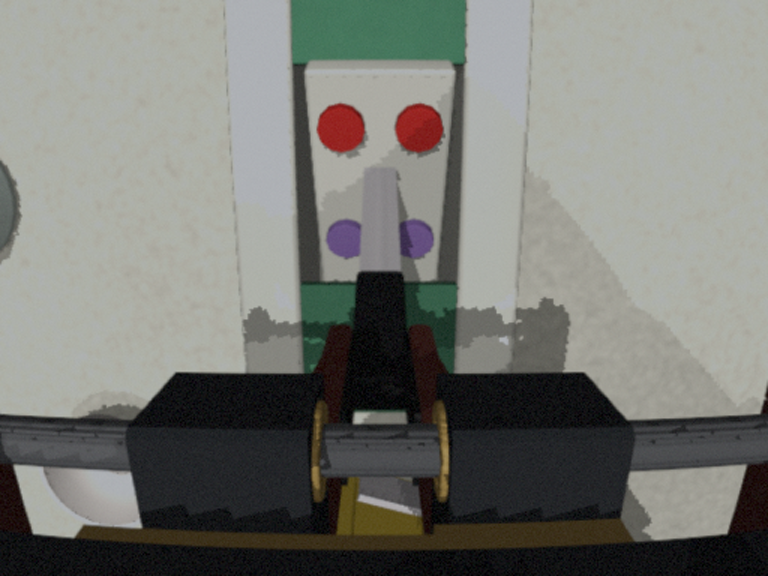

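Call:
arm_command --pt "0 0 0 2 0" --pt "0 0 0 4 0" --pt "0 0 0 6 0" --pt "0 0 0 8 0" --pt "0 0 0 10 0" --pt "0 0 0 11 0" --pt "0 0 0 11 0"

```text
time_s: 11.08
eef_pos: [489.5, 224.0, 143.4]
eef_rot: [0.989, -0.149, -0.002, -0.0]
contact_force: [-12.8, 5.8, 11.3]
grip_width: 16.0
```

```bash
python3 look.py
```

```text
t 11.08 grip box x,y [-44.2  -0.4] gz 162.1 F box [-13.9   1.8  11.3] M [0.87 1.8  0.1 ] yaw -17.17 w 16.0
tilt deg 31.08 roll 0.2 z at tcp axis 99.4 n 4411 x range [10.5 88.9] y [-26.9  26.9] std 5.64
t 11.13 grip box x,y [-44.2  -0.4] gz 162.2 F box [-14.3   1.1  10.1] M [0.89 1.81 0.04] yaw -17.17 w 15.8
```

Call:
arm_command --pt "0 0 0 -4 0" --pt "0 0 0 -8 0" --pt "0 0 0 -12 0" --pt "0 0 0 -13 0" --pt "0 0 0 -13 0"

```text
time_s: 11.55
eef_pos: [492.3, 223.2, 156.5]
eef_rot: [0.989, -0.149, 0.0, -0.0]
contact_force: [1.1, 0.1, -2.9]
grip_width: 15.7
```

```bash
cat > end.py <<'E'
from look import *
rep()
s=env.state(); P=env.camera_params('wrist'); im,d=env.read_camera('wrist'); s2=env.state()
np.save('e_im.npy',im);np.save('e_d.npy',d); save('e.png',im,(150,0,350,260),3)
v,u=np.mgrid[0:384,0:512]
X=unproj('wrist',np.c_[u.ravel(),v.ravel()],depth=d.ravel(),P=P)
T=((X-s['eef_pos'])@R.from_quat(s['eef_rot']).as_matrix()).reshape(384,512,3)
for col in (230,285):
    for r in range(24,110,4): print(col,r,np.round(T[r,col],1),im[r,col])
E
python3 end.py
```

```text
t 11.55 grip box x,y [-41.3  -0.3] gz 175.2 F box [ 1.   0.4 -2.9] M [ 0.1   0.09 -0.01] yaw -17.16 w 15.7
230 24 [114.9 -14.5  67.1] [ 69 118  92]
230 28 [112.4 -14.5  66.8] [ 73 121  96]
230 32 [109.8 -14.5  66.2] [110 133 115]
230 36 [104.2 -13.3  47.2] [160 159 153]
230 40 [100.9 -12.9  40.8] [172 175 176]
230 44 [ 98.8 -13.   41.2] [169 168 160]
230 48 [ 96.7 -13.1  42.2] [168 166 159]
230 52 [ 94.9 -13.3  45.5] [168 169 160]
230 56 [ 92.7 -13.3  45.2] [166 166 158]
230 60 [ 90.6 -13.5  47.3] [168 167 159]
230 64 [ 88.3 -13.5  46.5] [131  62  56]
230 68 [ 85.6 -13.2  42.2] [152  36  33]
230 72 [ 83.4 -13.3  42.6] [146  33  33]
230 76 [ 81.3 -13.4  44.9] [144  30  26]
230 80 [ 79.1 -13.6  46.4] [145  32  30]
230 84 [ 76.9 -13.8  49. ] [143  30  23]
230 88 [ 74.6 -13.8  49.2] [142  29  24]
230 92 [ 72.2 -13.9  49.6] [144  37  34]
230 96 [ 69.9 -14.5  58.7] [121 103  95]
230 100 [ 67.4 -14.6  60. ] [133 131 124]
230 104 [ 64.9 -14.8  62.1] [168 167 159]
230 108 [ 62.3 -14.9  63. ] [167 166 158]
285 24 [114.7  20.1  66. ] [ 69 116  90]
285 28 [112.4  20.2  66.8] [ 66 116  90]
285 32 [109.9  20.2  66.3] [104 130 109]
285 36 [104.   18.4  45.9] [158 158 149]
285 40 [101.1  18.1  41.9] [172 175 174]
285 44 [98.8 18.1 41.1] [166 167 159]
285 48 [96.9 18.3 43. ] [169 168 158]
285 52 [94.8 18.4 44.4] [166 167 158]
285 56 [92.7 18.6 45.4] [164 166 157]
285 60 [90.7 18.8 47.4] [166 166 159]
285 64 [88.2 18.6 45. ] [136  84  78]
285 68 [  68.7   -0.  -162.2] [154  39  36]
285 72 [83.5 18.5 43.4] [145  33  28]
285 76 [81.3 18.6 44. ] [147  34  30]
285 80 [79.1 18.8 45.7] [144  30  29]
285 84 [76.9 19.  47.8] [128  32  28]
285 88 [74.6 19.2 49.2] [126  27  21]
285 92 [72.3 19.4 51.2] [125  28  24]
285 96 [69.9 20.2 58.5] [94 92 86]
285 100 [67.5 20.4 60.7] [148 147 140]
285 104 [64.9 20.6 62.6] [146 146 138]
285 108 [62.4 20.7 63. ] [148 147 141]
```

View pics/e.png

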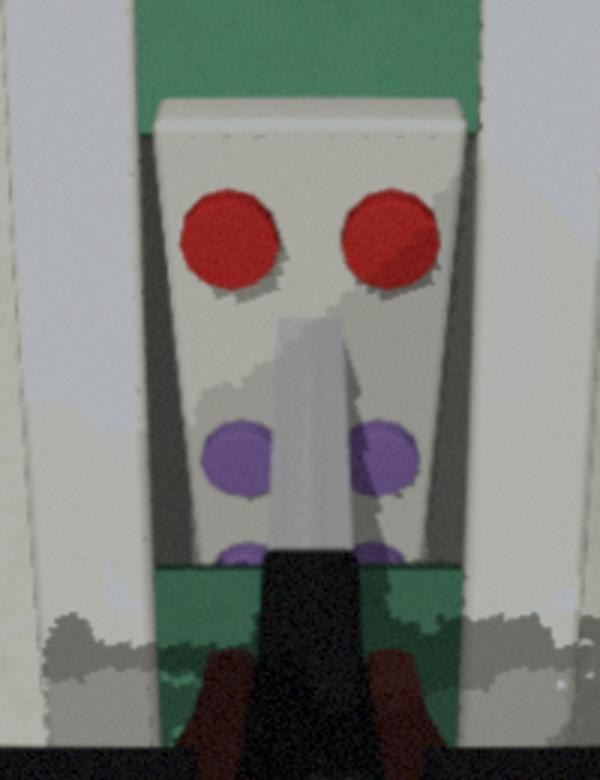

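```bash
python3 - <<'E'
from look import *
im=np.load('e_im.npy'); P=env.camera_params('wrist'); s=env.state(); rep()
g=lambda c,r: im[r,c]
for c in (198,200,306,307):
    print(c,[tuple(im[r,c]) for r in range(40,50)])
for c in (215,220,290,300): print(c,[tuple(im[r,c]) for r in range(184,194)])
pts=[(198,44.5),(307,44.5),(218,188.5),(295,188.5)]
X=unproj('wrist',pts,z=90.,P=P); print(np.round((X-s['eef_pos'])@R.from_quat(s['eef_rot']).as_matrix(),1))
E
```

```text
t 11.6 grip box x,y [-41.5  -0.4] gz 175.0 F box [-0.4  0.3 -2.1] M [ 0.02  0.09 -0.01] yaw -17.16 w 15.8
198 [(np.uint8(71), np.uint8(119), np.uint8(93)), (np.uint8(72), np.uint8(120), np.uint8(94)), (np.uint8(69), np.uint8(117), np.uint8(93)), (np.uint8(72), np.uint8(118), np.uint8(93)), (np.uint8(49), np.uint8(87), np.uint8(67)), (np.uint8(38), np.uint8(50), np.uint8(42)), (np.uint8(54), np.uint8(56), np.uint8(53)), (np.uint8(62), np.uint8(61), np.uint8(58)), (np.uint8(60), np.uint8(58), np.uint8(56)), (np.uint8(62), np.uint8(63), np.uint8(59))]
200 [(np.uint8(74), np.uint8(115), np.uint8(92)), (np.uint8(85), np.uint8(121), np.uint8(100)), (np.uint8(89), np.uint8(121), np.uint8(100)), (np.uint8(89), np.uint8(119), np.uint8(99)), (np.uint8(69), np.uint8(90), np.uint8(78)), (np.uint8(59), np.uint8(67), np.uint8(61)), (np.uint8(65), np.uint8(66), np.uint8(61)), (np.uint8(68), np.uint8(68), np.uint8(64)), (np.uint8(65), np.uint8(65), np.uint8(62)), (np.uint8(67), np.uint8(70), np.uint8(67))]
306 [(np.uint8(70), np.uint8(114), np.uint8(91)), (np.uint8(74), np.uint8(115), np.uint8(89)),
[... 1990 characters left out ...]
int8(44), np.uint8(81), np.uint8(62)), (np.uint8(53), np.uint8(93), np.uint8(73)), (np.uint8(52), np.uint8(94), np.uint8(73)), (np.uint8(57), np.uint8(93), np.uint8(74))]
300 [(np.uint8(74), np.uint8(75), np.uint8(71)), (np.uint8(71), np.uint8(70), np.uint8(67)), (np.uint8(70), np.uint8(73), np.uint8(68)), (np.uint8(51), np.uint8(61), np.uint8(54)), (np.uint8(37), np.uint8(52), np.uint8(43)), (np.uint8(39), np.uint8(60), np.uint8(50)), (np.uint8(48), np.uint8(85), np.uint8(66)), (np.uint8(49), np.uint8(92), np.uint8(68)), (np.uint8(48), np.uint8(90), np.uint8(68)), (np.uint8(56), np.uint8(95), np.uint8(75))]
[[102.3 -34.9  66.3]
 [102.4  34.4  66.3]
 [  7.6 -24.2  66.3]
 [  7.6  29.2  66.3]]
```

Call:
arm_command --pt "0 -4 0 0 0" --pt "0 -8 0 0 0" --pt "0 -12 0 2 0" --pt "0 -15 0 4 0" --pt "0 -18 0 6 0" --pt "0 -18 0 7 0" --pt "0 -18 0 8 0" --pt "0 -18 0 8 0"

```text
time_s: 12.27
eef_pos: [474.6, 228.6, 147.9]
eef_rot: [0.989, -0.149, -0.0, 0.0]
contact_force: [-0.6, 0.3, -2.4]
grip_width: 15.7
```

```bash
sed -i 's/(T\[:,:,0\]<90)/(T[:,:,0]<115)/' h.py; python3 end.py | awk 'NR<22'
```

```text
t 12.27 grip box x,y [-59.9  -0.4] gz 166.6 F box [-0.7  0.1 -2.4] M [ 0.06  0.05 -0.  ] yaw -17.14 w 15.7
230 24 [129.3 -19.1 139.1] [113 110 107]
230 28 [126.1 -19.1 139.1] [142 142 137]
230 32 [123.1 -19.2 140.3] [147 148 142]
230 36 [103.9 -13.2  45.6] [164 164 158]
230 40 [101.  -13.   41.6] [173 176 175]
230 44 [ 98.6 -12.9  40.5] [169 168 161]
230 48 [ 96.7 -13.1  42.5] [170 170 162]
230 52 [ 94.8 -13.3  44.8] [170 171 163]
230 56 [ 92.6 -13.3  45. ] [169 168 160]
230 60 [ 90.5 -13.4  46.3] [169 169 161]
230 64 [ 88.2 -13.4  46.2] [135  63  60]
230 68 [ 85.7 -13.3  43.5] [155  39  37]
230 72 [ 83.4 -13.3  43.2] [150  37  33]
230 76 [ 81.3 -13.4  44.8] [148  36  36]
230 80 [ 79.1 -13.6  46.8] [147  32  30]
230 84 [ 76.8 -13.6  47.6] [145  31  29]
230 88 [ 74.6 -13.8  50. ] [144  30  26]
230 92 [ 72.2 -13.9  50.2] [147  34  32]
230 96 [ 69.9 -14.5  60. ] [117 106 100]
230 100 [ 67.4 -14.6  60.4] [169 169 160]
```

View pics/e.png

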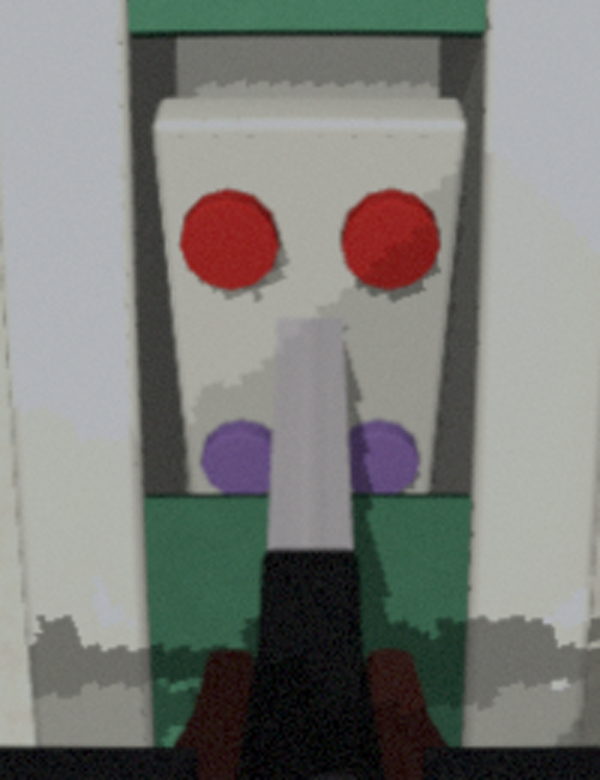

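Call:
arm_command --pt "0 0 0 1 0" --pt "0 0 0 2 0" --pt "0 0 0 3 0" --pt "0 0 0 4 0" --pt "0 0 0 5 0" --pt "0 0 0 5 0"

```text
time_s: 12.82
eef_pos: [476.7, 228.8, 145.1]
eef_rot: [0.989, -0.149, 0.002, -0.001]
contact_force: [0.9, -3.2, 12.5]
grip_width: 15.8
```

```bash
python3 look.py
```

```text
t 12.82 grip box x,y [-57.9   0.5] gz 163.8 F box [ 1.8 -2.8 12.5] M [-0.74  0.21 -0.06] yaw -17.13 w 15.8
tilt deg 27.81 roll -0.32 z at tcp axis 95.9 n 6074 x range [ 37.5 102.5] y [-26.9  26.9] std 2.97
t 12.87 grip box x,y [-58.    0.4] gz 163.8 F box [ 2.  -2.9 12.6] M [-0.7   0.21 -0.05] yaw -17.13 w 15.6
```

Call:
arm_command --pt "0 4 0 0 0" --pt "0 8 0 0.3 0" --pt "0 12 0 0.8 0" --pt "0 16 0 1.6 0" --pt "0 21 0 3 0" --pt "0 26 0 4.5 0" --pt "0 26 0 4.5 0"

```text
time_s: 13.45
eef_pos: [500.7, 220.7, 138.5]
eef_rot: [0.989, -0.149, 0.001, -0.0]
contact_force: [0.7, -1.0, 5.9]
grip_width: 16.1
```

```bash
python3 look.py w13.png; sed -n 1,22p end.py >/dev/null
```

```text
t 13.45 grip box x,y [-32.6  -0.2] gz 157.2 F box [ 1.  -0.7  5.9] M [-0.15 -0.03  0.07] yaw -17.17 w 16.1
tilt deg 19.85 roll 0.05 z at tcp axis 88.2 n 5474 x range [20.4 88.1] y [-26.9  26.8] std 1.72
t 13.5 grip box x,y [-32.8  -0.2] gz 157.3 F box [ 1.  -0.3  4.9] M [-0.26 -0.11 -0.  ] yaw -17.16 w 15.6
```

View pics/w13.png

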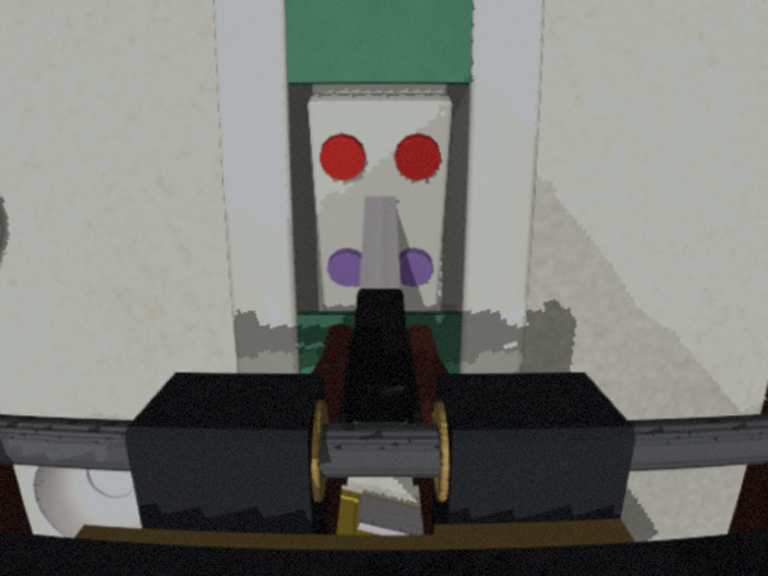

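Call:
arm_command --pt "0 4.5 0 1.7 0" --pt "0 9.5 0 3.6 0" --pt "0 14.3 0 5.8 0" --pt "0 19 0 8 0" --pt "0 23.5 0 10.4 0" --pt "0 28 0 13 0" --pt "0 28 0 13 0"

```text
time_s: 14.08
eef_pos: [527.4, 212.5, 125.4]
eef_rot: [0.989, -0.149, 0.001, -0.0]
contact_force: [3.0, -1.4, 4.3]
grip_width: 15.8
```

```bash
python3 look.py w14.png; sed -n 1,22p end.py >/dev/null
```

```text
t 14.08 grip box x,y [-4.7 -0.2] gz 144.1 F box [ 3.3 -0.5  4.3] M [-0.17 -0.24 -0.03] yaw -17.16 w 15.8
tilt deg 9.86 roll -0.04 z at tcp axis 82.0 n 3763 x range [ 9.6 64.7] y [-26.8  26.8] std 0.99
t 14.13 grip box x,y [-4.9 -0.3] gz 144.2 F box [ 2.2 -1.   0.7] M [-0.06 -0.29  0.05] yaw -17.16 w 15.9
```

View pics/w14.png

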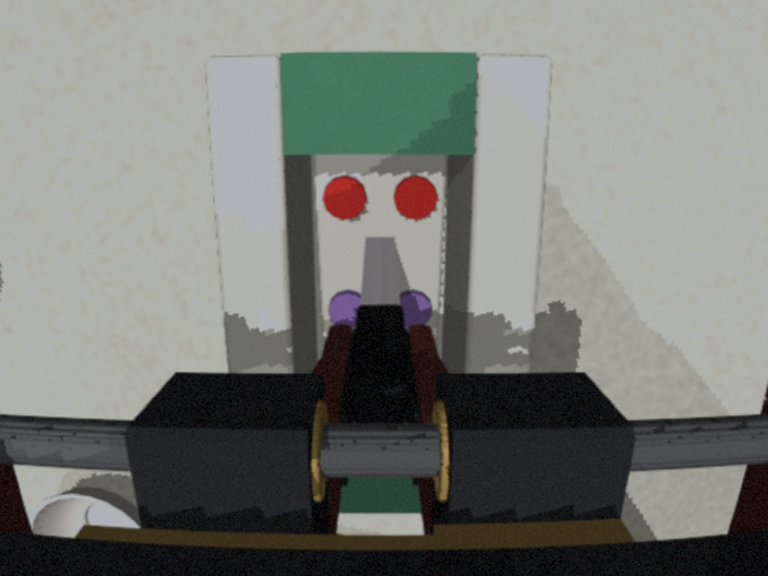

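Call:
arm_command --pt "0 3 0 2 0" --pt "0 6 0 4 0" --pt "0 9 0 6 0" --pt "0 11 0 8 0" --pt "0 12 0 9.5 0" --pt "0 12 0 9.5 0"

```text
time_s: 14.63
eef_pos: [539.0, 209.1, 116.7]
eef_rot: [0.989, -0.149, 0.001, -0.0]
contact_force: [3.3, -2.2, 5.3]
grip_width: 15.6
```

```bash
python3 look.py w15.png
```

```text
t 14.63 grip box x,y [7.5 0. ] gz 135.4 F box [ 3.8 -1.1  5.3] M [-0.39 -0.4   0.08] yaw -17.12 w 15.6
tilt deg 3.02 roll -0.01 z at tcp axis 79.3 n 2417 x range [ 9.1 49. ] y [-26.9  26.8] std 1.87
t 14.68 grip box x,y [ 7.4 -0. ] gz 135.4 F box [3.8 0.1 5.3] M [-0.33 -0.32  0.05] yaw -17.13 w 15.9
```

View pics/w15.png

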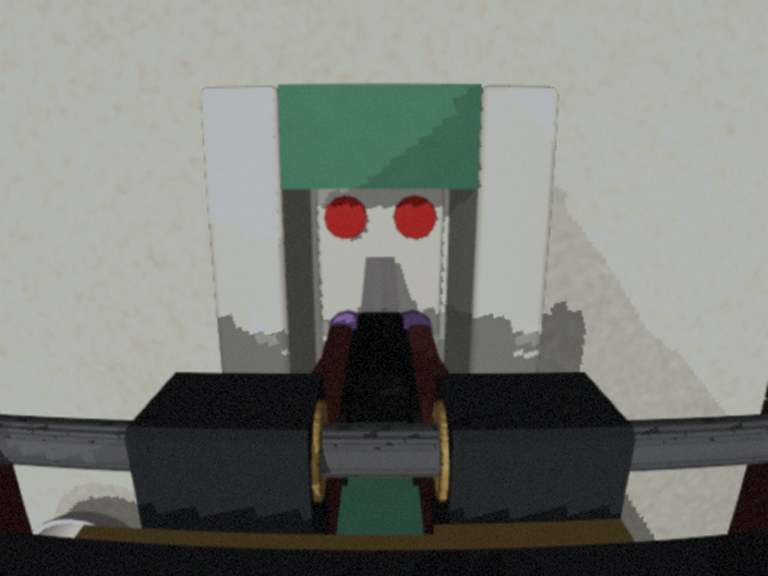

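Call:
arm_command --pt "0 1.5 0 1 0" --pt "0 3 0 2 0" --pt "0 4 0 3 0" --pt "0 4.5 0 4 0" --pt "0 4.5 0 4.5 0" --pt "0 4.5 0 4.5 0"

```text
time_s: 15.18
eef_pos: [543.6, 207.9, 112.5]
eef_rot: [0.989, -0.149, 0.002, -0.0]
contact_force: [3.5, -2.3, 7.8]
grip_width: 16.2
```

```bash
cat > edge.py <<'E'
from look import *
# robust tilt: only points |y| 12..26 (avoid post), white
rep()
s=env.state(); P=env.camera_params('wrist'); im,d=env.read_camera('wrist')
v,u=np.mgrid[0:384,0:512]
X=unproj('wrist',np.c_[u.ravel(),v.ravel()],depth=d.ravel(),P=P)
T=((X-s['eef_pos'])@R.from_quat(s['eef_rot']).as_matrix()).reshape(384,512,3)
hsv=cv2.cvtColor(im,cv2.COLOR_RGB2HSV)
m=(d>0)&(abs(T[:,:,1])<25)&(T[:,:,0]>22)&(T[:,:,0]<95)&(T[:,:,2]>30)&(T[:,:,2]<110)&(hsv[:,:,1]<45)&(hsv[:,:,2]>110)
m&=~((abs(T[:,:,1])<9)&(T[:,:,2]<60))
m=cv2.erode(m.astype(np.uint8),np.ones((3,3)))>0
p=T[m]
for _ in range(8):
    A=np.c_[p,][:,[0,1]]; A=np.c_[A,np.ones(len(p))]; q=np.linalg.lstsq(A,p[:,2],rcond=None)[0]; r=p[:,2]-A@q; p=p[abs(r)<max(1.2,2*r.std())]
print('tilt',round(-np.degrees(np.arctan(q[0])),2),'rolly',round(np.degrees(np.arctan(q[1])),2),'underside z at axis',round(s['eef_pos'][2]-q[2]-14,1),'n',len(p),'std',round(r.std(),2),'xr',p[:,0].min(),p[:,0].max())
red=((hsv[:,:,0]<8)|(hsv[:,:,0]>172))&(hsv[:,:,1]>110)&(T[:,:,0]>15)&(T[:,:,0]<90)
n,l,st,c=cv2.connectedComponentsWithStats(red.astype(np.uint8))
for i in range(1,n):
    if st[i,4]>150: t=T[l==i]; print('red cap tool xyz',np.round(np.median(t,axis=0),1),'width',np.ptp(t[:,0]).round(1),np.ptp(t[:,1]).round(1))
if len(sys.argv)>1: save(sys.argv[1],im,s=1.5)
E
python3 edge.py w16.png
```

```text
t 15.18 grip box x,y [12.2  0.2] gz 131.2 F box [ 4.  -1.2  7.8] M [-0.44 -0.38  0.08] yaw -17.12 w 16.2
tilt 2.2 rolly 0.41 underside z at axis 18.7 n 301 std 0.52 xr 22.912908311807676 41.95162234989886
red cap tool xyz [ 33.5 -15.8  72.7] width 45.6 25.1
red cap tool xyz [33.6 15.9 72.6] width 45.3 25.2
```

View pics/w16.png

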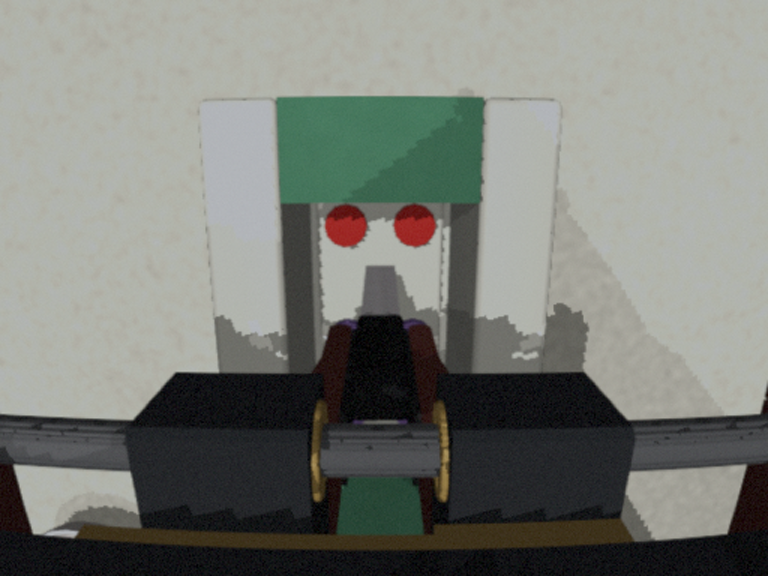

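Call:
arm_command --pt "0 1.5 0 1.5 0" --pt "0 3 0 3 0" --pt "0 3.5 0 4 0" --pt "0 3.5 0 4 0" --pt "0 3.5 0 2 0" --pt "0 3.5 0 0 0" --pt "0 3.5 0 -2 0" --pt "0 3.5 0 -2 0" --pt "0 3.5 0 -2 0"

```text
time_s: 15.98
eef_pos: [544.7, 206.7, 113.2]
eef_rot: [0.989, -0.149, -0.0, 0.0]
contact_force: [-0.2, -0.1, -2.8]
grip_width: 15.9
```

```bash
python3 edge.py; python3 - <<'E'
from h import *
im,d=env.read_camera('scene'); save('s17.png',im,(230,90,370,210),5)
E
```

```text
t 15.98 grip box x,y [13.6 -0.6] gz 131.9 F box [-0.1 -0.1 -2.8] M [ 0.05 -0.06  0.05] yaw -17.13 w 15.9
tilt 0.32 rolly 0.94 underside z at axis 19.6 n 272 std 0.55 xr 22.800465359059366 40.394254640808
red cap tool xyz [ 30.5 -15.8  73.5] width 48.3 25.1
red cap tool xyz [30.5 16.  73.5] width 48.2 25.3
```

View pics/s17.png

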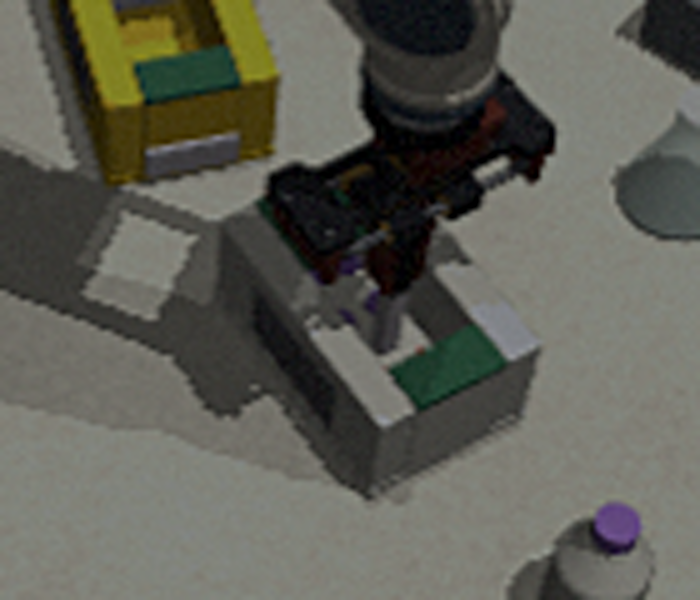

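Call:
arm_command --pt "0 2 0 0 0" --pt "0 4 0 0 0" --pt "0 6 0 0 0" --pt "0 8 0 0 0" --pt "0 9.5 0 0 0" --pt "0 11 0 0 0" --pt "0 11 0 0 0"

```text
time_s: 16.67
eef_pos: [556.2, 203.4, 113.6]
eef_rot: [0.989, -0.149, 0.0, -0.0]
contact_force: [0.3, 0.5, -2.3]
grip_width: 16.0
```

```bash
python3 edge.py
```

```text
t 16.67 grip box x,y [25.6 -0.4] gz 132.3 F box [ 0.2  0.6 -2.3] M [ 0.09 -0.07  0.  ] yaw -17.15 w 16.0
tilt -73.35 rolly 6.22 underside z at axis 99.5 n 1 std 0.0 xr 23.26405680006846 23.26405680006846
red cap tool xyz [ 24.2 -15.8  73.5] width 48.3 24.5
red cap tool xyz [24.2 16.1 73.5] width 6.1 16.9
```

Call:
arm_command --pt "0 1 0 0 0" --pt "0 2 0 0 0" --pt "0 3 0 0 0" --pt "0 3 0 0 0"

```text
time_s: 17.05
eef_pos: [558.9, 202.6, 113.6]
eef_rot: [0.989, -0.149, 0.0, -0.0]
contact_force: [0.2, -0.4, -3.2]
grip_width: 15.6
```

Call:
arm_command --pt "0 1 0 0 0" --pt "0 2 0 0 0" --pt "0 2 0 0 0"

```text
time_s: 17.3
eef_pos: [560.8, 202.0, 113.6]
eef_rot: [0.989, -0.149, 0.0, -0.0]
contact_force: [0.1, -0.1, -2.4]
grip_width: 15.9
```

Call:
arm_command --pt "0 1 0 0 0" --pt "0 2 0 0 0" --pt "0 2 0 0 0"

```text
time_s: 17.55
eef_pos: [562.7, 201.4, 113.6]
eef_rot: [0.989, -0.149, 0.0, -0.0]
contact_force: [0.4, -0.1, -3.0]
grip_width: 16.1
```

Call:
arm_command --pt "0 1 0 0 0" --pt "0 2 0 0 0" --pt "0 2 0 0 0"

```text
time_s: 17.8
eef_pos: [563.6, 200.9, 113.4]
eef_rot: [0.989, -0.149, -0.001, 0.0]
contact_force: [-3.5, 2.2, -1.1]
grip_width: 15.7
```

Call:
arm_command --pt "0 0 0 2 0" --pt "0 0 0 4 0" --pt "0 0 0 6 0" --pt "0 0 0 8 0" --pt "0 0 0 9.5 0" --pt "0 0 0 9.5 0"

```text
time_s: 18.3
eef_pos: [563.6, 200.7, 103.4]
eef_rot: [0.989, -0.149, -0.001, 0.0]
contact_force: [-3.6, 2.5, -3.4]
grip_width: 15.7
```

Call:
arm_command --pt "0 0 0 1 0" --pt "0 0 0 2 0" --pt "0 0 0 2 0"

```text
time_s: 18.55
eef_pos: [563.7, 200.8, 101.9]
eef_rot: [0.989, -0.149, -0.001, 0.0]
contact_force: [-6.6, 1.9, 1.2]
grip_width: 15.6
```

Call:
arm_command --pt "0 -0.5 0 1 0" --pt "0 -0.5 0 2 0" --pt "0 -0.5 0 2 0"

```text
time_s: 18.8
eef_pos: [563.5, 200.9, 101.7]
eef_rot: [0.989, -0.149, -0.0, 0.0]
contact_force: [-10.1, -0.3, 16.2]
grip_width: 15.9
```

```bash
python3 edge.py w20.png
```

```text
t 18.8 grip box x,y [33.3 -0.6] gz 120.4 F box [-9.6 -3.3 16.2] M [-0.16  2.04 -0.01] yaw -17.14 w 15.9
tilt 0.2 rolly 0.11 underside z at axis -14.1 n 2243 std 0.56 xr 65.64022741871813 94.22238678558742
```

View pics/w20.png

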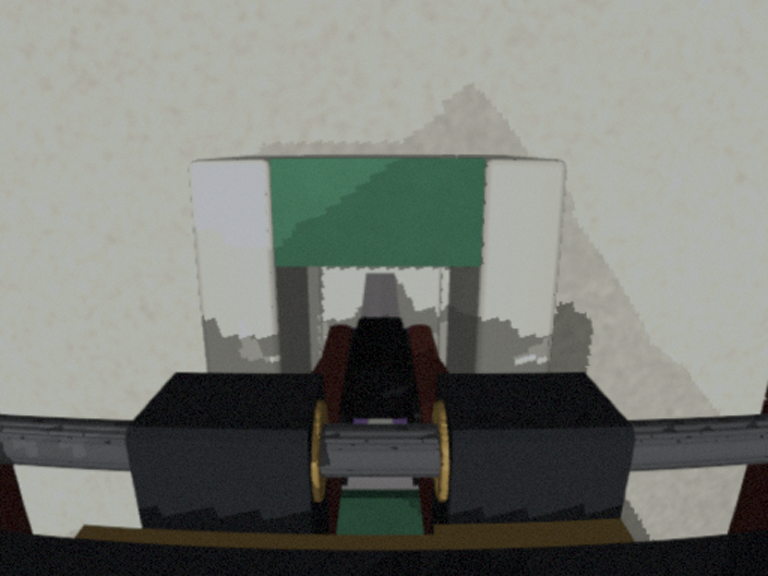

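Call:
arm_command --pt "0 -0.3 0 -1 0" --pt "0 -0.6 0 -1.8 0" --pt "0 -0.6 0 -1.8 0" --pt "0 -0.6 0 -1.8 0"

```text
time_s: 19.18
eef_pos: [563.4, 201.0, 101.8]
eef_rot: [0.989, -0.149, 0.0, 0.0]
contact_force: [-3.7, 0.1, 0.5]
grip_width: 15.8
```

Call:
arm_command --pt "24 0 0 0 0" --pt "40 0 0 0 0" --pt "40 0 0 0 0" --pt "40 0 0 0 0" --pt "40 0 0 0 0"

```text
time_s: 19.6
eef_pos: [563.9, 201.2, 102.1]
eef_rot: [0.989, -0.149, 0.0, -0.0]
contact_force: [-0.0, -0.2, -0.4]
grip_width: 39.4
```

```bash
python3 edge.py w21.png
```

```text
t 19.6 grip box x,y [33.5 -0.2] gz 120.8 F box [ 0.  -0.2 -0.4] M [0.08 0.03 0.06] yaw -17.14 w 39.4
tilt -0.13 rolly -0.03 underside z at axis -13.8 n 2279 std 0.57 xr 65.65730005477525 94.31069856039251
```

View pics/w21.png

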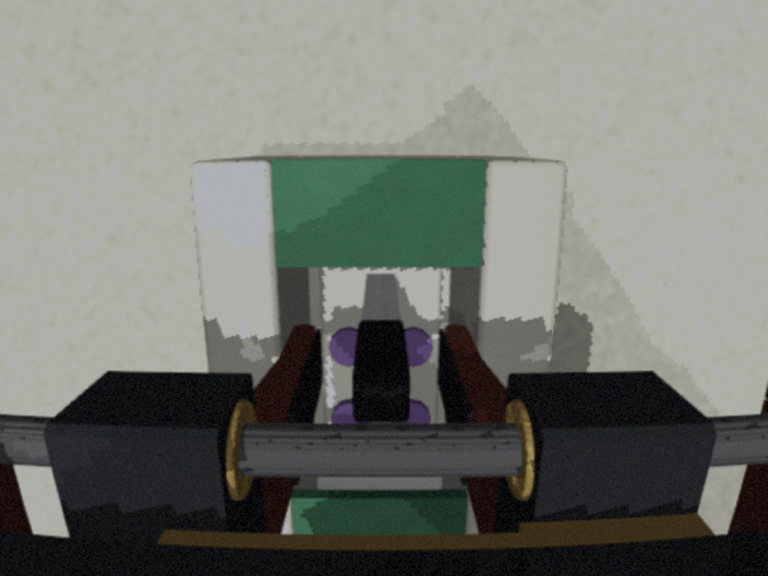

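Call:
arm_command --pt "60 0 0 -5 0" --pt "60 0 0 -15 0" --pt "60 0 0 -35 0" --pt "60 0 0 -65 0" --pt "60 0 0 -95 0" --pt "60 -20 0 -125 0" --pt "60 -40 0 -150 0" --pt "60 -40 0 -160 0" --pt "60 -40 0 -160 0" --pt "60 -40 0 -160 0" --pt "60 -40 0 -160 0" --pt "60 -40 0 -160 0"

```text
time_s: 20.65
eef_pos: [525.0, 212.4, 260.2]
eef_rot: [0.989, -0.149, -0.001, 0.001]
contact_force: [0.7, -0.2, -0.4]
grip_width: 60.2
```

```bash
cat > fin.py <<'E'
from look import *
rep(); s=env.state(); P=env.camera_params('wrist'); im,d=env.read_camera('wrist'); save('w22.png',im,s=1.5)
v,u=np.mgrid[0:384,0:512]
X=unproj('wrist',np.c_[u.ravel(),v.ravel()],depth=d.ravel(),P=P).reshape(384,512,3)
c,sn=np.cos(a),np.sin(a); Q=X[:,:,:2]-C
B=np.dstack([Q@[c,sn],Q@[-sn,c],X[:,:,2]])
hsv=cv2.cvtColor(im,cv2.COLOR_RGB2HSV)
ok=(d>0)&(B[:,:,0]>-34)&(B[:,:,0]<62)&(abs(B[:,:,1])<29)
m=ok&(B[:,:,2]<35)&(B[:,:,2]>12)&(hsv[:,:,1]<45)&(hsv[:,:,2]>90)
p=B[m]
for _ in range(6):
    A=np.c_[p[:,:2],np.ones(len(p))]; q=np.linalg.lstsq(A,p[:,2],rcond=None)[0]; r=p[:,2]-A@q; p=p[abs(r)<max(1.2,2*r.std())]
print('plate top slope x,y deg',np.degrees(np.arctan(q[:2])),'z at 0',q[2],'n',len(p),p.min(0),p.max(0))
t=ok&(B[:,:,2]>128); print('post top',t.sum(),np.median(B[t],axis=0),np.percentile(B[t],[2,98],axis=0))
pur=(hsv[:,:,0]>125)&(hsv[:,:,0]<150)&(hsv[:,:,1]>50)&(abs(B[:,:,1])<36)
n,l,st,cc=cv2.connectedComponentsWithStats(pur.astype(np.uint8))
for i in range(1,n):
    if st[i,4]>60: print('cap',st[i,4],np.median(B[l==i],axis=0),np.ptp(B[l==i],axis=0))
g=(hsv[:,:,0]>50)&(hsv[:,:,0]<90)&(hsv[:,:,1]>80)&(abs(B[:,:,1])<30)
print('wide edge',np.percentile(B[g&(B[:,:,0]<20)][:,0],[99]),'narrow edge',np.percentile(B[g&(B[:,:,0]>40)][:,0],[1]))
im2,_=env.read_camera('scene'); save('s22.png',im2,s=1.5)
im2,_=env.read_camera('top'); save('t22.png',im2,s=1.5)
E
python3 fin.py
```

```text
t 20.65 grip box x,y [-6.9 -1. ] gz 278.9 F box [ 0.7  0.  -0.4] M [ 0.09  0.02 -0.03] yaw -17.17 w 60.2
plate top slope x,y deg [ 0.16909732 -0.06405674] z at 0 22.00448566491981 n 2297 [-33.97856087 -28.98675826  20.73379871] [61.20033977 28.69555222 23.36285892]
post top 18678 [ 1.65456013e+01 -2.06239136e-01  3.58585782e+02] [[  3.06061277 -27.87053142 139.46055103]
 [ 27.79677794  28.7770535  377.74249817]]
cap 208 [ 5.68125903 14.96950583 27.8763676 ] [19.83042434 17.52795039  8.40856417]
cap 207 [  5.81633077 -16.56784058  28.0447719 ] [ 64.76576685  25.48392475 401.09396935]
cap 197 [-33.74983597  15.16234968  27.97195777] [106.09088444  25.41565688 400.80222692]
cap 196 [-33.79389284 -16.86085524  27.94804359] [17.86182463 18.29754779  8.93944433]
wide edge [16.71493082] narrow edge [62.04952886]
```

View pics/w22.png

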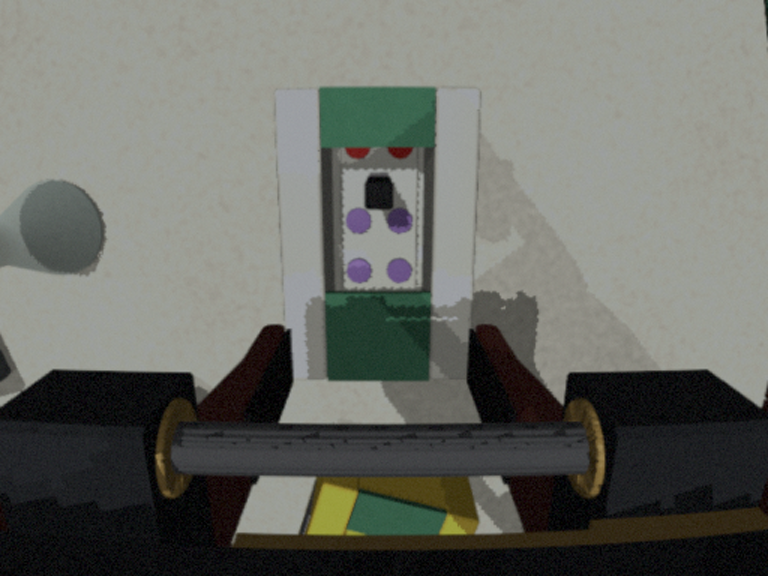

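View pics/s22.png

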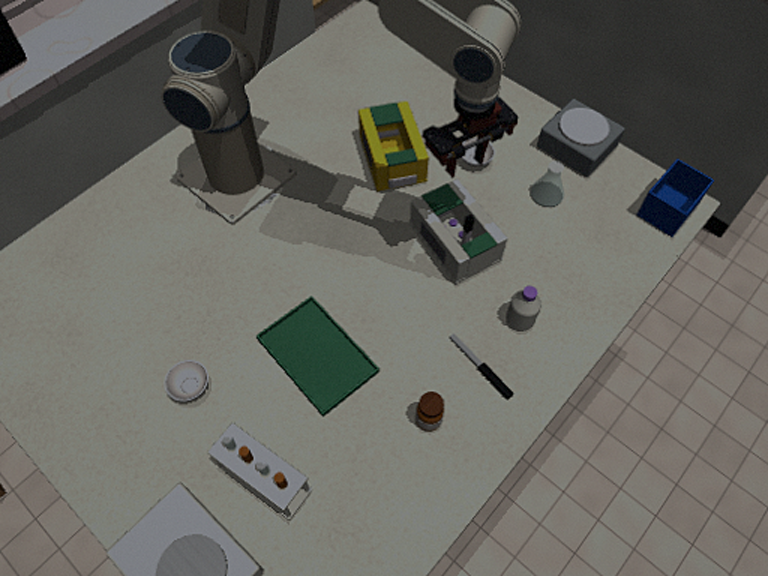

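```bash
python3 - <<'E'
from h import *
print(env.state()['time_s']); print(env.close_job())
E
```

```text
20.8
the job is handed in; nothing more can be done
None
```

The carrier is seated in the white warming box, flat on the floor, up against the hidden stop, and released. I handed the job in at 20.8 s.

**How it went:** I lifted the carrier by its post. The interface cannot tilt the tool, so I tipped the carrier about 27° by turning it in the jaws against the inside of the tray's end wall, at about 5 N. I fed the long end under the wide cover, touched it down on the ridge and swung it level. Then I lifted it clear of the ridge and drew it back. The stop showed as a rise to about 4 N, putting its face at roughly box x = +86 mm. I lowered the carrier to the floor and let go.

**Last checks:**
- **Level and seated:** the plate's top is at z = 22 mm, which is floor height plus plate thickness, and it is level to about 0.2°.
- **Position along the box:** the vial caps put the short end at about x = +85 mm and the long end at about −65 mm. That leaves roughly 6 mm to the ridge.
- **Surroundings:** the scene picture shows the listed things where they were, except one dish that the gripper partly hides; the gripper is clear of the box.

**What went wrong or disagreed:**
- **Wrong first grip:** I first closed about 5 mm off along the carrier, which pulled it about 7 mm sideways in the tray. I opened and gripped again.
- **Contact with the narrow cover:** the post had slipped about 6 mm in the jaws. On the first lowering the short end touched the narrow cover's edge, at about 18 N, so I backed off and re-aimed.
- **Floor press:** seating it peaked at about 19 N, which I eased before letting go.
- **Stop position:** touch says about 86 mm and the cameras about 85 mm, within calibration error. I did not test for a remaining gap of under about 1 mm.

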